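Load the pump-part test fixture and latch its sprung platform

TASK

First pull the nut driver straight up out of the sprung platform of the test fixture and hang it in the free place of the tool rack, between its neighbours, without knocking them. Then set the solenoid valve and the pressure regulator upright and flat in their nests on the raised platform, and after that push the loaded platform down and hold it until the slow spring catch has slid out over the platform's bar, so that it stays down on its own. Let go of everything, and leave the other things on the table and the rack where they are.

Things in the scene. Friction and masses are not known exactly. Their poses are not given: they have to be found in the camera images.
- fixture: Test fixture, fixed to the table: aluminium base plate 110 x 270 x 8 mm carrying a sprung platform and, at its -y end, a grey catch housing up to 64 mm above the table. Origin on the table under the platform's centre; x across the platform, y along it (towards the regulator's nest), z up.
- platform (a joint): Sink of the platform, m: 0 = up, 0.0235 = bottom stop, about 0.0195 when latched. Aluminium block 80 (x) x 160 (y) x 30 mm, its top 68 mm above the table when up; slides only vertically. Loaded, it sinks 0 to 6 mm by weight; pushing it to the bottom takes 10 to 20 N at 20 mm/s, more if faster; push on the valve, the regulator or the block.
- catch (a joint): Withdrawal of the steel catch bolt, m: 0 = out (at the start, and again once engaged), up to 0.009. The sinking platform's bar pushes the bolt back by 6 mm; past 0.0195 of sink it slides out over the bar by itself, slowly: hold the platform at 0.021 to 0.0235 for one to two seconds, until this reads below 0.001. Let go too soon, the platform springs up.
- nest_valve (a point): Centre of the floor of the valve's nest, on the platform (it sinks with it). Rectangular, 66 mm along x, 40 mm along y, between black lips 4 mm wide and 5 mm high. Axes as the fixture's.
- nest_regulator (a point): Centre of the floor of the regulator's nest, on the platform (it sinks with it). Square, 52 x 52 mm, between black lips 4 mm wide and 5 mm high; in its floor a hole of 10 mm diameter, 24 mm deep, in which the nut driver stands at the start. Axes as the fixture's.
- driver: Nut driver standing upright in the hole of the regulator's nest: round black handle 24 mm in diameter, 85 mm tall (88 with its cap), on a round steel shaft 9 mm in diameter, 80 mm long. Origin on the axis at the handle's flat underside (shoulder); z up through the handle, shaft along -z.
- rack: Fixed tool rack: plywood rail 250 mm wide on two posts, top 156 mm up, with five forked hooks at y = -90 to 90 mm, 45 mm apart, pointing to -x (robot). Origin on the table. Two tines per fork, 6 mm wide, 13 mm gap, top 155 mm up, from x = +7 mm (rail) to -51 mm, with end lips 3 mm high (x -47 to -51): bring the shaft in from the front, shoulder 8 mm above the tines, lower behind the lips.
- tag: The free fork of the rack; on the rail's top edge behind it lies a small blank paper-white tag 26 x 12 mm. This point is where the nut driver's shoulder centre belongs: between the tines, 30 mm in front of the rack's origin (rack x = -30 mm), at the height of the tines' top, 155 mm above the table. Axes as the rack's.
- valve: Solenoid valve: white base block 60 (x) x 34 (y) x 26 mm with round ports of 17 mm diameter along x, 84 mm over both, axis 17 mm up; on it a black coil block 30 x 30 mm, up to 70 mm, by which to grip it. Origin at the centre of its underside, z up. Either way round in its nest, long side along the nest's long side. 140 to 260 g.
- regulator: Pressure regulator: round white body 46 mm in diameter, 30 mm tall, with two short brass ports, and on it a round grey adjusting knob 34 mm in diameter up to 68 mm, by which to grip it. Any yaw. Origin at the centre of its underside, z up. 110 to 210 g.
- neighbour0: Screwdriver hanging on another fork of the rack, handle 26 mm in diameter, 78 mm tall above the tines. Leave it. Origin at the centre of its handle's underside.
- neighbour1: Screwdriver hanging on another fork of the rack, handle 23 mm in diameter, 95 mm tall above the tines. Leave it. Origin at the centre of its handle's underside.
- neighbour2: Screwdriver hanging on another fork of the rack, handle 27 mm in diameter, 69 mm tall above the tines. Leave it. Origin at the centre of its handle's underside.
- neighbour3: Screwdriver hanging on another fork of the rack, handle 24 mm in diameter, 83 mm tall above the tines. Leave it. Origin at the centre of its handle's underside.
- tee: White tee fitting lying on the table among the parts, 44 x 29 mm, 16 mm tall. Leave it. Origin on the table under its straight run.
- elbow: White elbow fitting lying on the table, 34 x 34 mm, 16 mm tall. Leave it.
- gauge: Pressure gauge lying face up, 63 mm in diameter, 28 mm tall, with a brass stem. Leave it.
- jar: White jar with a steel cap, 60 mm in diameter, 90 mm tall. Leave it.
- spanner: Spanner 170 mm long lying on the table. Leave it.
Things that resemble listed ones, but are neither listed nor needed, are in the scene too. Leave any green look-alike of the driver alone. What is shaped like the valve but blue or pink is not meant.

How it is judged (in metres and radians):
On the way, in this order (a step that is already met when the one before it is completed fails the run):
1. the nut driver hangs in the free fork of the rack (horizontal distance between driver and tag below 0.014 m and z of driver in the frame of tag between -0.003 and 0.0025 m and angle between driver's own z axis and vertical below 0.12 rad), for 0.2 s.
2. the valve and the regulator sit in their nests with the platform still up (sunk by less than 13 mm) (horizontal distance between valve and nest_valve below 0.007 m and z of valve in the frame of nest_valve between -0.003 and 0.003 m and angle between each of valve, regulator's own z axis and vertical below 0.1 rad and angle between the x axis of valve and the x axis of fixture, either way round below 0.25 rad and horizontal distance between regulator and nest_regulator below 0.007 m and z of regulator in the frame of nest_regulator between -0.003 and 0.003 m and value of joint platform below 0.013 m), for 0.1 s.
3. the loaded platform is down and the catch is out over its bar (horizontal distance between valve and nest_valve below 0.007 m and z of valve in the frame of nest_valve between -0.003 and 0.003 m and angle between each of valve, regulator's own z axis and vertical below 0.1 rad and angle between the x axis of valve and the x axis of fixture, either way round below 0.25 rad and horizontal distance between regulator and nest_regulator below 0.007 m and z of regulator in the frame of nest_regulator between -0.003 and 0.003 m and value of joint platform above 0.0165 m and value of joint catch below 0.003 m), for 0.2 s.
At the end, for the whole second after the job is handed in: Driver hung upright (0.12 rad), shoulder on the tines, within 14 mm of the tag point; valve and regulator flat in their nests (7 mm, 0.1 rad; valve yaw 0.25 rad); platform sunk over 16.5 mm, held by the catch (withdrawn under 3 mm); all at rest (all of step 1 and all of step 3 and linear speed of each of driver, valve, regulator below 0.02 m/s); the robot touches nothing.
It fails at once if a neighbour on the rack is displaced by more than 20 mm or tilted by more than 0.35 rad (distance of any of neighbour0, neighbour1, neighbour2, neighbour3 from where it was at the start of the episode above 0.02 m or angle between any of neighbour0, neighbour1, neighbour2, neighbour3's own z axis and vertical above 0.35 rad).
It fails at once if another thing on the table is displaced by more than 40 mm (distance of any of tee, elbow, gauge, jar, spanner from where it was at the start of the episode above 0.04 m).
It also fails if it takes over 72 s, if anything falls off the work surface, if the arm or the gripper's body presses on something with over 40 N, if the wrist force passes 120 N, or if a joint passes its speed limit or range.

ROBOT

A 6-joint arm with a two-finger parallel gripper is mounted at the origin on the work surface. World frame = base frame: x ahead of the robot, y to its left, z up, the work surface at z = 0. Lengths are in mm, angles in rad, forces in N, time in s.
With the tool pointing down it reaches from about 350 to 850 mm from the base axis. Payload 8.1 kg.
Tool frame: the origin (TCP) lies at the very end of the fingers, on their centre line; the grasp point (between the pads) lies 19 mm behind it (robot.grip_depth is the distance from the TCP to the grasp point, in mm); z points along the fingers, y is the line along which they close (so a half turn about z gives the same grasp; the last joint's range is limited). The gripper opens to 85 mm and grips with 20 to 120 N. Pads are 22 mm wide; open, the fingers measure 114 mm over their backs; the gripper's body (76 mm by 85 mm) begins 54 mm behind the grasp point. The pads swing forward as they close: fully open they stand 13 mm farther back than shut.
Start: joints at [-1.411, 0.13, 1.488, -0, 1.523, -0.085], TCP at [145.438, -582.111, 231.292] pointing down, gripper open.
Joint ranges: [-2.96, 2.96], [-0.89, 2.26], [0.02, 2.5], [-1.34, 4.48], [0, 2.73], [-2.66, 2.66]. Speed limits (rad/s): [2.39, 2.39, 2.79, 3.14, 3.14, 3.14].

INTERFACE

Orientations are given as a 3x3 rotation matrix whose columns are the frame's x, y, z axes.
In Python, from workcell import robot, grab_frame gives the robot as it stands.
- The arm moves only by the tool servo_tool, never from a script. Its argument "plan" is one flat list of numbers, 7 for each row, row after row: the shift along the tool's x, y, z in m, then the turn, a rotation vector about the tool's x, y, z in rad, then the opening, from 0 (shut) to 1 (fully open). A call has 1 to 8 rows; each row is the pose to reach, as a shift and turn from the pose commanded when the call began, along the tool's axes at that moment; what a row does not reach only later rows make up. A row lasts 1/8 s, in which the tool goes at most 62.5 mm and 10.7 degrees, less where a joint would pass 70% of its speed; a pose out of reach is approached as far as the arm can. A call with a gripper value outside its range is refused whole. The fingers move at their own pace and stop on an object; "force" is the grip in N (left out, the last holds). Time passes only in rows, so rows that repeat a pose let the fingers close. It gives the time, the measured TCP pose, the force, the opening and the grip force at its end, in the units of the state.
- robot.sense(): the state, without advancing time (a new reading comes with each control period).
- grab_frame(name): name is "scene" or "top" or "wrist"; returns a dict with "frame" (400x640x3 uint8, blue, green, red), "fovy" (degrees; the focal length in pixels is half the picture's height over the tangent of half this angle, whatever the lens; pixels are square), "cx", "cy" (the principal point, pixels), "eye" and "orientation" of the camera in the world. Camera axes: x right, y down, z forward; pixel columns grow to the right and rows downward; lengths in mm; the calibration is good to about 2 mm. A picture is of the moment at which its call begins. There is no depth.
- robot.sign_off(): hands the job in; it is judged then, once.
The state is a dict: "t": time; "qpos": joint angles; "joint_vel": joint speeds; "joint_torque": joint torques, N m; "eef_pos": TCP position; "orientation": TCP orientation; "ft_force": force on the tool from outside, world axes, zero at the start; "wrist_torque": the same for the moment, N m; "grip_width": finger opening in mm; "gripper_force": force on a finger pad.
Only numpy, scipy, OpenCV 4.12 (cv2) and the standard library are available. Lean on these libraries where they do the work, as an engineer would, in place of code of your own. Each camera call takes 0.05 s, during which the arm holds its last target. There are 200 camera calls.

## Working session

There is one attempt and no reset: what is moved stays moved. The work goes in short steps, Python scripts to look and compute and a tool call to move; the robot and the scene stay as the last step left them, time stands still between calls to the robot, and variables do not carry over. Pictures are saved under pics/ and viewed, at most 10 in all, crops included, and the job is handed in when it is done.

Besides the shell and the picture viewer there is one more tool, called after "Emit:" as name(argument=value, ...) on one line, values as JSON. servo_tool: Moves the arm, as the interface text tells. Its arguments: {"type":"object","properties":{"plan":{"type":"array","items":{"type":"number"}},"force":{"type":"number"}},"required":["plan"]}

```bash
mkdir -p pics; ls
python3 - <<'E'
from workcell import robot, grab_frame
import cv2, pickle
d={}
for n in ("scene","top","wrist"):
    g=grab_frame(n); d[n]=g; cv2.imwrite(f"pics/{n}0.png",g["frame"])
    print(n,g["fovy"],g["cx"],g["cy"],g["eye"],g["orientation"])
pickle.dump(d,open("f0.pkl","wb"))
s=robot.sense();print(s)
E
```

```text
pics
scene 43.52410830865788 325.54659041168753 194.55660609334046 [1174.95597371  607.32996756  941.6756037 ] [[-0.74693686  0.44332056 -0.49553226]
 [ 0.66468218  0.51671689 -0.53963067]
 [ 0.01682052 -0.73244149 -0.68062216]]
top 45.904327805903705 316.81677068641534 199.88515294873454 [ 362.67025265  -44.81809659 1253.11772739] [[ 0.00708701 -0.98978131  0.14241748]
 [-0.99994394 -0.00813501 -0.00677775]
 [ 0.00786705 -0.14236146 -0.98978347]]
wrist 58.212906815035936 326.79161723796193 201.03603569313563 [ 219.94063408 -563.75937003  371.50477929] [[ 0.24252648 -0.92521871 -0.29180685]
 [-0.97014093 -0.23214258 -0.07025951]
 [-0.00273539  0.30013356 -0.95389327]]
{'t': 0.15, 'qpos': array([-1.41138799e+00,  1.31021368e-01,  1.48903999e+00, -1.77661779e-05,
        1.52299762e+00, -8.53859924e-02]), 'joint_vel': array([ 1.21676812e-03, -1.73231201e-03, -2.78998861e-03, -5.52444225e-05,
       -8.50531546e-04,  1.30075038e-04]), 'joint_torque': array([ 6.95939652e-04, -5.70063257e+01, -5.01159811e+01, -2.16168205e-04,
        9.60923207e-03, -8.35596978e-06]), 'eef_pos': array([ 145.3693244 , -581.68176248,  230.45932227]), 'orientation': array([[ 9.70186996e-01,  2.42357443e-01, -2.50276933e-04],
       [ 2.42357549e-01, -9.70185926e-01,  1.44491901e-03],
       [ 1.07371720e-04, -1.46249814e-03, -9.99998925e-01]]), 'ft_force': array([ 0.87184235,  0.87201056, -1.20714903]), 'wrist_torque': array([ 0.00591896, -0.01270509, -0.03687337]), 'gripper_force': 0.0, 'grip_width': 85.54034079459785}
```

View pics/top0.png

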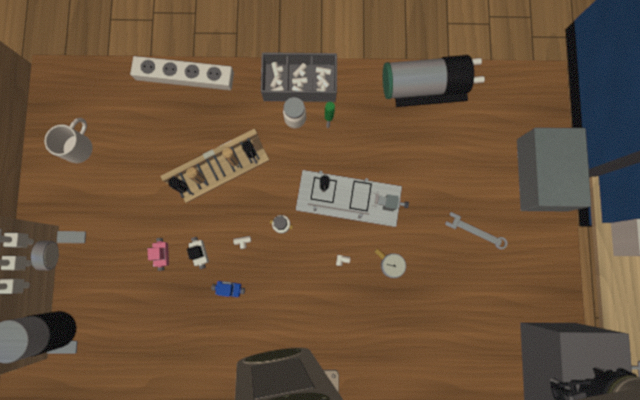

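View pics/scene0.png

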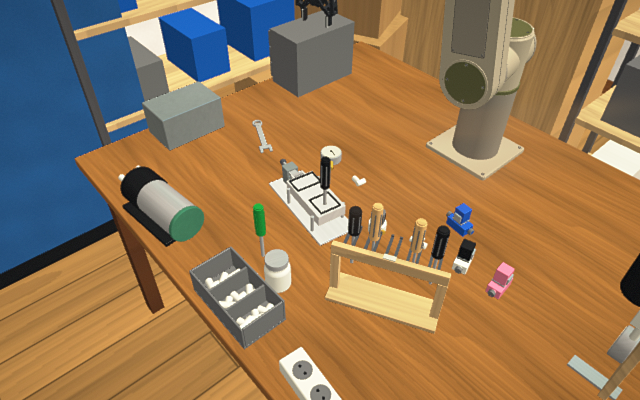

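The top view (image up = +x, right = −y) shows:
- the fixture at about (350,198), with the driver handle at (324,183)
- the rack from (165,180) to (262,138), with its tag near (209,154)
- the white valve at (197,252), the regulator at (281,224), the tee at (242,241), the elbow at (343,260) and the gauge at (393,265)

The scene view shows the driver at (325,172) and the rack tools at (355–442, 205–260).

```bash
cat > h.py <<'E'
import numpy as np, cv2, pickle
def foc(g): return 200/np.tan(np.radians(g["fovy"]/2))
def ray(g,p):
    f=foc(g); return np.asarray(g["orientation"])@np.array([(p[0]-g["cx"])/f,(p[1]-g["cy"])/f,1.])
def plane(g,p,z):
    d=ray(g,p); e=np.asarray(g["eye"]); return e+d*(z-e[2])/d[2]
def proj(g,P):
    c=np.asarray(g["orientation"]).T@(np.asarray(P,float)-g["eye"]); return np.array([g["cx"],g["cy"]])+foc(g)*c[:2]/c[2]
def grab(n,tag):
    from workcell import grab_frame
    g=grab_frame(n); pickle.dump(g,open(tag+".pkl","wb")); cv2.imwrite(f"pics/{tag}.png",g["frame"]); return g
E
python3 - <<'E'
from h import *
g=pickle.load(open("f0.pkl","rb"))["top"]
for n,p,z in [("drv cap",(324,178),156+0),("fixplate c1",(304,171),8),("c2",(402,186),8),("c3",(396,227),8),("c4",(297,212),8),("rail l",(163,178),156),("rail r",(257,133),156),("tag",(209,154),156),("valve",(197,246),70),("reg",(281,221),68)]:
    print(n,plane(g,p,z).round())
f=g["frame"]
a=cv2.resize(f[120:280,140:420],None,fx=2.85,fy=2.85,interpolation=cv2.INTER_CUBIC);cv2.imwrite("pics/c0.png",a)
E
```

```text
drv cap [573. -69. 156.]
fixplate c1 [620. -18.   8.]
c2 [ 581. -281.    8.]
c3 [ 471. -263.    8.]
c4 [509.  -1.   8.]
rail l [570. 311. 156.]
rail r [681.  92. 156.]
tag [629. 205. 156.]
valve [414. 245.  70.]
reg [479.  37.  68.]
```

View pics/c0.png

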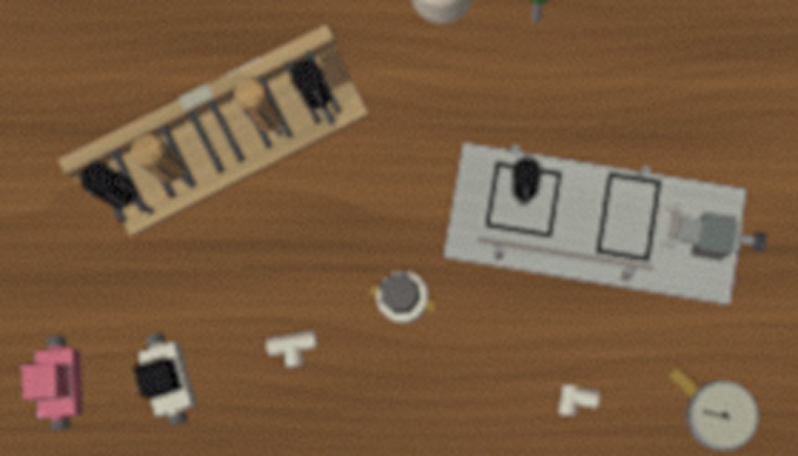

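The crop shows the regulator nest outline around (525,200), which holds the driver. It also shows the valve nest at (630,217), the tag at (197,98), and the free fork with tines at about (207,140) and (230,135). I'll move above the driver, turned so the fingers close along rack x.

Emit:
servo_tool(plan=[0.52,-0.38,-0.09,0,0,-1.8,1,0.52,-0.38,-0.09,0,0,-1.8,1,0.52,-0.38,-0.09,0,0,-1.8,1,0.52,-0.38,-0.09,0,0,-1.8,1,0.52,-0.38,-0.09,0,0,-1.8,1,0.52,-0.38,-0.09,0,0,-1.8,1,0.52,-0.38,-0.09,0,0,-1.8,1,0.52,-0.38,-0.09,0,0,-1.8,1], force=40)

```text
t: 1.15
eef_pos: [463.4, -199.9, 300.7]
orientation: [[-0.179, 0.984, 0.0], [0.984, 0.179, -0.0], [-0.0, 0.0, -1.0]]
ft_force: [0.3, -1.2, -0.8]
grip_width: 85.7
gripper_force: 0.0
```

Emit:
servo_tool(plan=[0.1,0.12,-0.03,0,0,-0.29,1,0.1,0.12,-0.03,0,0,-0.29,1,0.1,0.12,-0.03,0,0,-0.29,1,0.1,0.12,-0.03,0,0,-0.29,1])

```text
t: 1.65
eef_pos: [564.4, -80.4, 330.3]
orientation: [[-0.451, 0.893, -0.0], [0.893, 0.451, 0.0], [0.0, 0.0, -1.0]]
ft_force: [-0.7, 0.3, -0.1]
grip_width: 85.6
gripper_force: 0.0
```

Run:
```python
from h import *
from workcell import robot
g=grab("wrist","w1"); s=robot.sense(); print(s["t"],s["eef_pos"],s["orientation"],g["eye"],g["orientation"])
t=pickle.load(open("f0.pkl","rb"))
for P in [(629,205,156),(414,245,70),(479,37,68),(573,-69,156)]: print(proj(g,P))
```

```text
1.7 [563.62286421 -81.65154103 330.03065139] [[-4.49374239e-01  8.93343193e-01 -8.55569518e-04]
 [ 8.93343530e-01  4.49374385e-01 -2.47750688e-05]
 [ 3.62338387e-04 -7.75450771e-04 -9.99999634e-01]] [529.74342593 -12.30575823 471.53086181] [[ 8.92615116e-01  4.29924852e-01  1.35657204e-01]
 [ 4.50818842e-01 -8.51771189e-01 -2.66923610e-01]
 [ 7.91804476e-04  2.99416873e-01 -9.54122062e-01]]
[ 587.71184066 -130.72322331]
[ 341.66235837 -266.93791509]
[303.77346238  19.30244836]
[341.07235945 170.26367927]
```

View pics/w1.png

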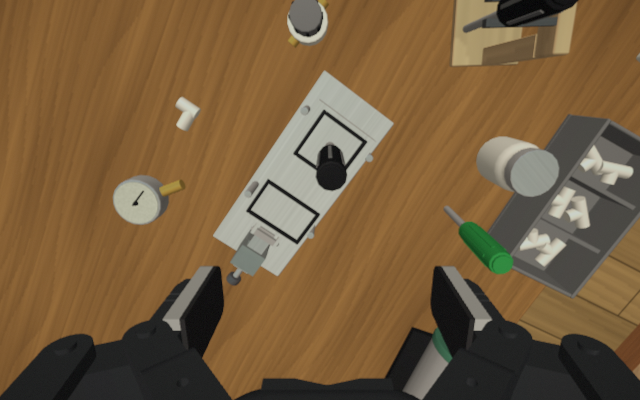

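The wrist view shows the driver cap at about (331,174) and its handle up to (330,147). The regulator nest is a black square with corners near (329,110), (368,147) and (294,150). The valve nest is near (283,212), the regulator at (306,18), and part of the rack is at top right.

```bash
cat >> h.py <<'E'
def nests(g,box,zs=(73.,),thr=70):
    """dark contours inside box -> (px centroid, rect on plane z)"""
    x0,y0,x1,y1=box; f=g["frame"][y0:y1,x0:x1]
    m=(f.max(2)<thr).astype(np.uint8)
    cs,_=cv2.findContours(m,cv2.RETR_EXTERNAL,cv2.CHAIN_APPROX_NONE)
    for c in cs:
        if cv2.contourArea(c)<600: continue
        p=c[:,0,:]+[x0,y0]
        W=np.array([plane(g,q,zs[0])[:2] for q in p],np.float32)
        r=cv2.minAreaRect(W); print("px",p.mean(0).round(1),"rect c",np.round(r[0],1),"size",np.round(r[1],1),"ang",round(r[2],1))
E
python3 - <<'E'
from h import *
g=pickle.load(open("w1.pkl","rb"))
for t in (60,80,100): nests(g,(220,90,390,255),thr=t)
f=g["frame"]; m=(f[90:255,285:390].max(2)<35).astype(np.uint8)
n,l,st,c=cv2.connectedComponentsWithStats(m); print(st[1:][st[1:,4]>50],c[1:][st[1:,4]>50])
print("floor drv",proj(g,(573,-69,68)), [f[y,331].tolist() for y in range(138,200,4)])
E
```

```text
px [282.2 211.6] rect c [ 546.5 -159.3] size [46.8 71.8] ang 81.3
px [329.5 150.9] rect c [563.8 -73.4] size [70.8 65.6] ang 81.1
px [282.3 211.5] rect c [ 546.5 -159.4] size [47.2 72.3] ang 81.1
px [329.5 151.4] rect c [563.7 -73.3] size [71.  65.9] ang 81.1
px [282.3 211.5] rect c [ 546.4 -159.4] size [47.7 72.7] ang 80.9
px [329.4 151.2] rect c [563.7 -73.2] size [71.3 66.3] ang 81.2
[[  10   21   71   79 1172]
 [   0  102   34   51  162]] [[ 45.55802048  72.92832765]
 [ 16.11111111 127.75925926]]
floor drv [338.05752057 153.31468982] [[167, 177, 175], [134, 145, 147], [52, 55, 56], [59, 63, 64], [71, 75, 77], [38, 40, 40], [35, 34, 35], [29, 30, 29], [26, 27, 26], [26, 26, 26], [25, 28, 27], [24, 25, 25], [26, 26, 26], [93, 101, 100], [173, 185, 183], [169, 181, 179]]
```

Run:
```python
from h import *
g=pickle.load(open("w1.pkl","rb"))
f=g["frame"][90:255,285:390]; m=(f.max(2)<80).astype(np.uint8)
n,l,st,c=cv2.connectedComponentsWithStats(m); k=1+np.argmax(st[1:,4]); ys,xs=np.nonzero(l==k)
W=np.array([plane(g,(x+285,y+90),73)[:2] for x,y in zip(xs,ys)])
a=np.radians(-8.9); R=np.array([[np.cos(a),-np.sin(a)],[np.sin(a),np.cos(a)]])
F=(W-[546.5,-159.4])@R
for lo in range(50,130,5):
    q=F[(F[:,1]>=lo)&(F[:,1]<lo+5)]
    if len(q): print(lo,len(q),q[:,0].min().round(1),q[:,0].max().round(1))
print("ymax",[np.round(F[np.abs(F[:,0]-x)<4][:,1].max(),1) for x in (-20,-10,0,10,20)],"ymin",[np.round(F[np.abs(F[:,0]-x)<4][:,1].min(),1) for x in (-20,-10,0)])
for y in (78,80,82,84,86,88,90): print(y,np.array([546.5,-159.4])+R@[0,y])
# cap centre: round blob, bottom end
for z in (209,212): print([plane(g,(331,v),z)[:2].round(1) for v in (172,174,188)])
```

```text
50 28 11.8 27.5
55 89 6.5 33.1
60 126 -24.0 36.4
65 209 -29.2 36.4
70 155 -29.3 36.6
75 158 -29.1 34.7
80 156 -29.2 32.9
85 135 -29.0 29.2
90 109 -29.1 29.2
95 71 -29.2 29.0
100 25 -29.3 29.2
105 28 -29.1 29.2
110 26 -29.2 29.2
115 26 -28.9 29.2
120 151 -29.0 29.2
ymax [np.float64(123.2), np.float64(123.2), np.float64(123.3), np.float64(123.2), np.float64(123.2)] ymin [np.float64(64.8), np.float64(64.8), np.float64(64.7)]
78 [558.56741013 -82.33913047]
80 [558.8768309  -80.36321074]
82 [559.18625168 -78.38729101]
84 [559.49567245 -76.41137128]
86 [559.80509322 -74.43545154]
88 [560.11451399 -72.45953181]
90 [560.42393477 -70.48361208]
[array([559.6, -64. ]), array([560.3, -65.4]), array([565.3, -75.1])]
[array([559.3, -63.5]), array([560. , -64.8]), array([564.8, -74.4])]
```

Emit:
servo_tool(plan=[0.0145,0.0045,0.04,0,0,0,0.7,0.0145,0.0045,0.08,0,0,0,0.7,0.0145,0.0045,0.12,0,0,0,0.7,0.0145,0.0045,0.15,0,0,0,0.7,0.0145,0.0045,0.165,0,0,0,0.7,0.0145,0.0045,0.165,0,0,0,0.2,0.0145,0.0045,0.165,0,0,0,0.1,0.0145,0.0045,0.165,0,0,0,0.1], force=40)

```text
t: 2.7
eef_pos: [561.9, -67.8, 167.2]
orientation: [[-0.447, 0.894, 0.003], [0.894, 0.447, -0.001], [-0.002, 0.002, -1.0]]
ft_force: [-0.3, -1.3, 0.6]
grip_width: 23.1
gripper_force: 39.1
```

Emit:
servo_tool(plan=[0,0,0,0,0,0,0.1,0,0,0,0,0,0,0.1])

```text
t: 2.95
eef_pos: [561.6, -67.6, 166.3]
orientation: [[-0.448, 0.894, 0.002], [0.894, 0.448, -0.0], [-0.001, 0.001, -1.0]]
ft_force: [1.5, -0.3, 0.1]
grip_width: 22.6
gripper_force: 39.3
```

Emit:
servo_tool(plan=[0,0,-0.02,0,0,0,0.1,0,0,-0.06,0,0,0,0.1,0,0,-0.12,0,0,0,0.1,0.05,0.01,-0.135,0,0,0,0.1,0.11,0.02,-0.135,0,0,0,0.1,0.17,0.03,-0.135,0,0,0,0.1,0.21,0.03,-0.135,0,0,0,0.1,0.21,0.03,-0.135,0,0,0,0.1])

```text
t: 3.95
eef_pos: [492.5, 136.1, 302.0]
orientation: [[-0.451, 0.892, 0.0], [0.892, 0.451, 0.001], [0.0, 0.001, -1.0]]
ft_force: [0.8, 0.1, -0.2]
grip_width: 23.0
gripper_force: 39.7
```

Run:
```python
from h import *
from workcell import robot
g=grab("wrist","w2"); s=robot.sense(); print(s["t"],s["eef_pos"],s["orientation"],s["grip_width"])
```

```text
4.0 [493.23683388 134.64270544 301.7827734 ] [[-4.49925983e-01  8.93065506e-01  7.82206151e-04]
 [ 8.93065722e-01  4.49926212e-01 -1.37554868e-04]
 [-4.74780559e-04  6.36671992e-04 -9.99999685e-01]] 23.152742277401167
```

View pics/w2.png

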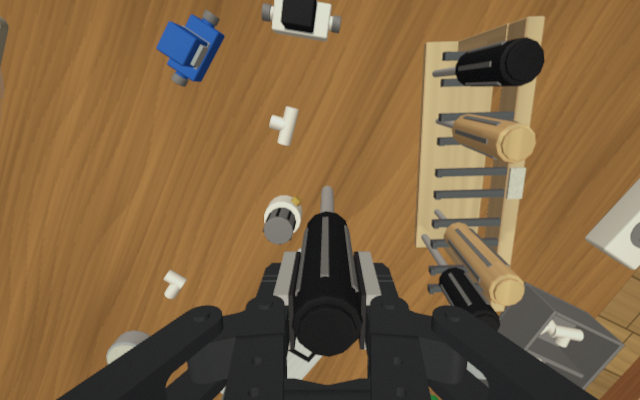

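The wrist view shows the held driver with the regulator to its left at (281,217). The rack is on the right, with the white tag at (516,183). The free fork's tines run at rows ≈172 and ≈193, from x≈435 to 505. The valve is at (300,15).

Run:
```python
from h import *
g=pickle.load(open("w2.pkl","rb")); f=g["frame"]
gr=f.max(2)
for x in range(430,516,8):
    col=gr[158:210,x]; r=np.nonzero(col<95)[0]+158
    s=np.split(r,np.nonzero(np.diff(r)>2)[0]+1) if len(r) else []
    print(x,[(int(q[0]),int(q[-1])) for q in s])
for y in (171,172,192,193): print(y,[int(v) for v in gr[y,426:446]],[int(v) for v in gr[y,492:512]])
# tag
m=((f.min(2)>150)&(f.max(2).astype(int)-f.min(2)<45)).astype(np.uint8); m[:, :490]=0;m[:,540:]=0;m[:150]=0;m[220:]=0
cs,_=cv2.findContours(m,cv2.RETR_EXTERNAL,cv2.CHAIN_APPROX_NONE); c=max(cs,key=cv2.contourArea)
W=np.array([plane(g,q,156)[:2] for q in c[:,0,:]],np.float32); print(cv2.minAreaRect(W))
# rail corners
for p in [(543,17),(530,15),(519,330),(512,272)]: print(p,plane(g,p,156)[:2])
```

```text
430 []
438 [(169, 176), (191, 198)]
446 [(169, 175), (191, 197)]
454 [(169, 174), (191, 196)]
462 [(169, 174), (191, 196)]
470 [(169, 174), (190, 196)]
478 [(168, 174), (190, 196)]
486 [(168, 174), (190, 196)]
494 [(167, 174), (189, 196)]
502 [(167, 174), (189, 196)]
510 []
171 [194, 193, 193, 193, 192, 193, 194, 196, 178, 111, 48, 62, 86, 91, 89, 89, 90, 93, 93, 93] [92, 93, 91, 92, 93, 92, 92, 92, 93, 93, 92, 92, 91, 92, 93, 153, 168, 138, 145, 191]
172 [194, 193, 193, 192, 192, 193, 195, 197, 170, 100, 49, 65, 86, 92, 90, 90, 91, 93, 91, 92] [91, 91, 92, 91, 92, 90, 91, 90, 90, 91, 90, 91, 91, 91, 96, 159, 166, 136, 161, 194]
192 [191, 191, 191, 191, 192, 194, 195, 143, 67, 61, 76, 80, 79, 79, 82, 87, 89, 89, 89, 89] [92, 93, 92, 92, 92, 92, 92, 92, 92, 92, 92, 92, 129, 172, 143, 123, 178, 193, 197, 199]
193 [191, 190, 190, 191, 192, 194, 195, 143, 67, 51, 78, 88, 87, 86, 87, 90, 92, 92, 92, 92] [92, 92, 92, 93, 92, 93, 91, 92, 91, 93, 92, 92, 138, 169, 141, 133, 181, 194, 197, 199]
((631.1325073242188, 208.0584716796875), (11.776366233825684, 25.874650955200195), 28.587976455688477)
(543, 17) [575.20433963 318.57851387]
(530, 15) [566.03527831 315.39770083]
(519, 330) [718.49276972  91.74664442]
(512, 272) [676.48719693 139.15374091]
```

Run:
```python
from h import *
g=pickle.load(open("w2.pkl","rb"))
A=plane(g,(506,181.7),155)[:2];B=plane(g,(435,183.2),156)[:2];u=(A-B)/np.linalg.norm(A-B)
print(A,B,np.linalg.norm(A-B),np.degrees(np.arctan2(u[1],u[0])))
t=np.array([631.1,208.1]); 
a=np.radians(28); x=np.array([np.cos(a),np.sin(a)]);y=np.array([-x[1],x[0]])
print("tine along x/y rel tag",[( (P-t)@x,(P-t)@y) for P in (A,B)])
T=(A-7/58*0*x-37*x + B+21*x)/2; print("target",T,[A-37*x,B+21*x])
from workcell import robot
s=robot.sense(); R=s["orientation"]; p=s["eef_pos"]
for dist in (50,0):
    d=np.r_[T-x*dist,0]-np.r_[p[:2],0]; print(dist,R.T@d)
# check driver axis in hand: cap centre & shaft tip
for P in [(p[0],p[1],p[2]-42+88),(p[0],p[1],p[2]-42),(p[0],p[1],p[2]-42-80)]: print(proj(g,P))
```

```text
[623.6164607  205.37138979] [571.44873069 177.86509428] 58.97515024740201 27.801178828593986
tine along x/y rel tag [(np.float64(-7.888577913765666), np.float64(1.1040890773364154)), (np.float64(-66.86337308737735), np.float64(1.308737395652517))]
target [590.46901495 187.86246953] [array([590.94739976, 188.00094197]), array([589.99063014, 187.7239971 ])]
50 [2.68106758e+00 6.07917938e+01 3.74315255e-02]
0 [3.78146241e+00 1.10779674e+02 6.87349725e-02]
[327.65799706 345.12060054]
[327.06924368 236.38771163]
[326.84636568 195.22587854]
```

Run:
```python
from h import *
from workcell import robot
g=grab("scene","s1"); s=robot.sense(); p=s["eef_pos"]; print(s["t"],p)
for h in (88,0,-80): print(h,proj(g,(p[0],p[1],p[2]-42+h)))
x,y=map(int,proj(g,(p[0],p[1],p[2]-60)));f=g["frame"];print(x-80,y-60)
cv2.imwrite("pics/s1c.png",cv2.resize(f[y-60:y+80,x-80:x+80],None,fx=4,fy=4,interpolation=cv2.INTER_CUBIC))
```

```text
4.05 [493.68311342 133.73948285 301.4987269 ]
88 [417.99837031 138.54168745]
0 [412.06060632 172.25141309]
-80 [407.21774458 199.74518697]
330 118
```

View pics/s1c.png

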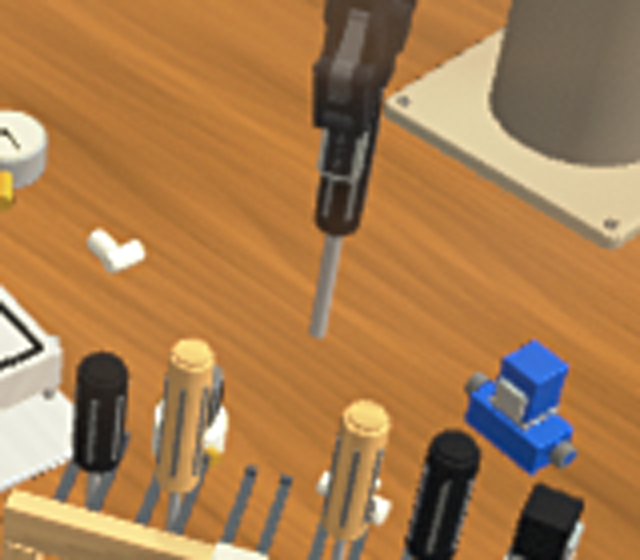

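The scene crop shows the driver hanging straight in the gripper. Its shoulder is at about (337,230) and its tip at (317,335) in the crop, and the free fork's tines are at (250,470) and (285,480). The height matches the expectation. I'll check the in-hand offset next.

Run:
```python
from h import *
g=pickle.load(open("w2.pkl","rb")); f=g["frame"].astype(int)
print("col327", [(y,f[y,327].tolist()) for y in range(182,218,1)][::1][:36])
for y in (192,197,202,207): 
    r=f[y,310:345]; print(y,[int(v) for v in (r[:,2]-r[:,0])])
p=np.array([493.24,134.64,301.78]);tx=np.array([-.45,.893,0])
for o in (0,2,4): print(o,"tip far edge",proj(g,p+[0,0,-122]+tx*(o+4.5)),"shoulder far",proj(g,p+[0,0,-42]+tx*(o+12)),"captop near/far",proj(g,p+[0,0,46]+tx*(o-11)),proj(g,p+[0,0,46]+tx*(o+11)))
s=pickle.load(open("s1.pkl","rb"))["frame"].astype(int)
for y in (182,186,190,194,198): print(y,[int(v) for v in (s[y,402:422,2]-s[y,402:422,0])])
G=pickle.load(open("s1.pkl","rb"));q=np.array([493.68,133.74,301.5])
for z in(-50,-60,-70,-80,-90,-100,-110,-122):print(z,proj(G,q+[0,0,z]))
```

```text
col327 [(182, [60, 108, 149]), (183, [61, 109, 150]), (184, [62, 110, 152]), (185, [94, 123, 152]), (186, [126, 140, 150]), (187, [134, 143, 149]), (188, [135, 143, 149]), (189, [135, 144, 150]), (190, [135, 144, 149]), (191, [135, 143, 149]), (192, [134, 143, 149]), (193, [134, 143, 148]), (194, [135, 143, 149]), (195, [134, 143, 149]), (196, [134, 143, 149]), (197, [134, 142, 148]), (198, [134, 143, 148]), (199, [134, 142, 147]), (200, [134, 142, 148]), (201, [133, 142, 147]), (202, [133, 141, 147]), (203, [133, 141, 147]), (204, [132, 140, 146]), (205, [132, 140, 146]), (206, [132, 140, 147]), (207, [132, 140, 146]), (208, [131, 139, 146]), (209, [131, 139, 146]), (210, [128, 137, 142]), (211, [97, 104, 109]), (212, [26, 25, 26]), (213, [23, 23, 23]), (214, [24, 26, 23]), (215, [24, 23, 24]), (216, [58, 61, 62]), (217, [88, 93, 96])]
192 [91, 93, 92, 92, 90, 88, 85, 84, 82, 80, 84, 28, 13, 14, 14, 15, 13, 15, 14, 15, 13, 13, 12, 63, 86, 84, 83, 79, 81, 85, 86, 88, 89, 88, 89]
197 [92, 91, 89, 87, 83, 80, 81, 82, 85, 88, 78, 25, 13, 15, 14, 14, 14, 14, 14, 14, 14, 14, 12, 46, 76, 8
[... 854 characters left out ...]
18, 46, 126, 135, 127, 123, 117, 120, 120]
186 [142, 141, 137, 130, 121, 125, 131, 100, 26, 20, 19, 21, 104, 124, 125, 129, 130, 132, 133, 132]
190 [124, 125, 125, 129, 140, 146, 143, 35, 17, 19, 19, 91, 127, 128, 126, 127, 124, 125, 121, 119]
194 [129, 123, 125, 128, 130, 129, 54, 19, 20, 20, 63, 135, 143, 134, 128, 125, 122, 124, 125, 128]
198 [123, 122, 126, 132, 136, 98, 26, 17, 20, 37, 118, 132, 129, 127, 127, 133, 136, 140, 139, 137]
-50 [411.55522846 175.12659235]
-60 [410.92920606 178.68059255]
-70 [410.31109963 182.18965288]
-80 [409.70075997 185.65462037]
-90 [409.09804161 189.07632091]
-100 [408.50280267 192.45555988]
-110 [407.9149048 195.7931228]
-122 [407.21892775 199.74426347]
```

Emit:
servo_tool(plan=[0.002,0.03,0.04,0,0,0,0.1,0.002,0.051,0.07,0,0,0,0.1,0.002,0.051,0.095,0,0,0,0.1,0.002,0.051,0.095,0,0,0,0.1,0.002,0.051,0.095,0,0,0,0.1,0.002,0.051,0.095,0,0,0,0.1])

```text
t: 4.8
eef_pos: [539.5, 158.0, 207.5]
orientation: [[-0.447, 0.895, 0.003], [0.895, 0.447, 0.0], [-0.001, 0.003, -1.0]]
ft_force: [-0.3, -0.6, -1.1]
grip_width: 23.0
gripper_force: 39.7
```

Run:
```python
from h import *
from workcell import robot
s=robot.sense(); p=s["eef_pos"]; R=s["orientation"]; print(s["t"],p)
g=grab("wrist","w3"); print(robot.sense()["eef_pos"]); G=grab("scene","s2")
f=g["frame"].astype(int); gr=f.max(2); tx=R[:,0]
T=np.array([590.5,187.9,155]); print("T px",proj(g,T),"shift to T-1.6tx",R.T@(T-1.6*tx-p))
for o in (0,2,4): print(o,"tip",proj(g,p+[0,0,-122]+tx*(o+4.5)),"sh",proj(g,p+[0,0,-42]+tx*(o+12)))
print([(y,f[y,327].tolist()) for y in range(178,216,2)])
u,v=map(int,proj(g,T)); a=f[v-60:v+60,u-90:u+90].astype(np.uint8)
sx,sy=map(int,proj(G,T)); b=G["frame"][sy-60:sy+60,sx-90:sx+90]; print((u-90,v-60),(sx-90,sy-60))
cv2.imwrite("pics/c3.png",cv2.resize(np.vstack([a,b]) if a.shape==b.shape else a,None,fx=2.45,fy=2.45,interpolation=cv2.INTER_CUBIC)); print(a.shape,b.shape)
```

```text
4.8 [539.49362345 158.03121813 207.52057242]
[539.36358849 158.16879237 207.32048769]
T px [429.31357649 220.22709823] shift to T-1.6tx [ 2.36744634 58.83098196 52.68187579]
0 tip [326.49167825 187.40206352] sh [326.88510562 213.15801813]
2 tip [326.49157593 184.85206383] sh [326.88618123 209.6524546 ]
4 tip [326.49147316 182.29079632] sh [326.88726353 206.1250917 ]
[(178, [60, 107, 149]), (180, [61, 108, 149]), (182, [59, 106, 147]), (184, [57, 104, 144]), (186, [122, 135, 145]), (188, [130, 138, 144]), (190, [130, 138, 144]), (192, [130, 139, 144]), (194, [130, 138, 143]), (196, [130, 138, 144]), (198, [128, 137, 143]), (200, [129, 137, 142]), (202, [128, 136, 142]), (204, [129, 137, 143]), (206, [127, 136, 141]), (208, [128, 136, 142]), (210, [124, 132, 138]), (212, [21, 22, 21]), (214, [21, 22, 21])]
(339, 160) (304, 182)
(120, 180, 3) (120, 180, 3)
```

View pics/c3.png

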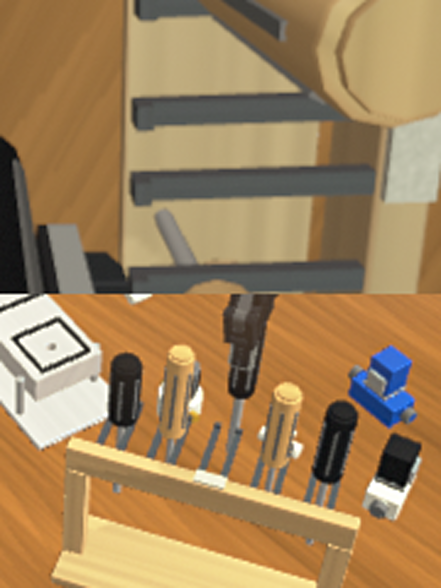

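The wrist crop (top half) shows the free fork's tines at crop rows 110 and 185, symmetric about the computed target. The scene crop (bottom half) shows the driver shaft lined up with the fork's axis. I'll move in.

Emit:
servo_tool(plan=[0.002,0.015,0,0,0,0,0.1,0.0024,0.03,0,0,0,0,0.1,0.0024,0.045,0,0,0,0,0.1,0.0024,0.059,0,0,0,0,0.1,0.0024,0.059,0,0,0,0,0.1,0.0024,0.059,0,0,0,0,0.1])

```text
t: 5.65
eef_pos: [589.9, 186.8, 205.8]
orientation: [[-0.448, 0.894, 0.0], [0.894, 0.448, -0.0], [-0.0, -0.0, -1.0]]
ft_force: [0.8, 0.6, -1.4]
grip_width: 23.0
gripper_force: 39.7
```

Emit:
servo_tool(plan=[0,0,0.003,0,0,0,0.1,0,0,0.005,0,0,0,0.1,0,0,0.007,0,0,0,0.1,0,0,0.007,0,0,0,0.1])

```text
t: 6.15
eef_pos: [590.1, 186.8, 198.5]
orientation: [[-0.447, 0.894, -0.0], [0.894, 0.447, 0.0], [0.0, -0.0, -1.0]]
ft_force: [0.2, 0.3, -1.0]
grip_width: 23.0
gripper_force: 39.9
```

Emit:
servo_tool(plan=[0,0,0.001,0,0,0,0.1,0,0,0.002,0,0,0,0.1,0,0,0.002,0,0,0,0.1])

```text
t: 6.52
eef_pos: [590.4, 186.9, 198.3]
orientation: [[-0.448, 0.894, 0.001], [0.894, 0.448, 0.0], [-0.0, 0.001, -1.0]]
ft_force: [-4.8, -0.8, 11.0]
grip_width: 23.2
gripper_force: 41.0
```

Run:
```python
from h import *
from workcell import robot
s=robot.sense(); print(s["t"],s["eef_pos"],s["ft_force"])
g=grab("wrist","w4"); G=grab("scene","s3"); sx,sy=map(int,proj(G,(590.5,187.9,175)));b=G["frame"][sy-55:sy+55,sx-60:sx+60]
a=g["frame"][140:360,220:560]
cv2.imwrite("pics/c4.png",np.hstack([cv2.resize(b,(480,440),interpolation=cv2.INTER_CUBIC)[:, 90:400],cv2.resize(a,(480,440)[::1])[:, :]]))
```

```text
6.525 [590.37449188 186.88610127 198.27083303] [-4.78066036 -0.75342656 11.00288174]
```

View pics/c4.png

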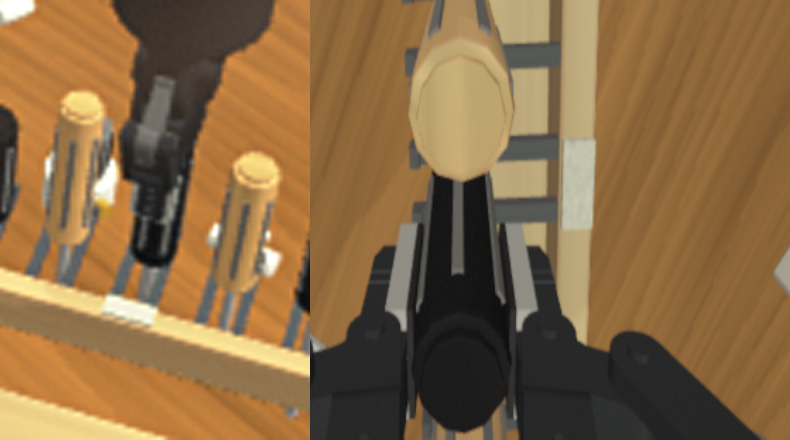

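Contact at 11 N means the shoulder rests on the tines. The left half of the picture shows the driver between the two tan handles, in front of the white tag. I'll open a little and rise.

Emit:
servo_tool(plan=[0,0,0.001,0,0,0,0.3,0,0,0.001,0,0,0,0.45,0,0,0.001,0,0,0,0.5,0,0,-0.02,0,0,0,0.5,0,0,-0.06,0,0,0,0.5,0,0,-0.11,0,0,0,0.5,0,-0.03,-0.14,0,0,0,0.5,0,-0.09,-0.14,0,0,0,0.6])

```text
t: 7.62
eef_pos: [511.0, 146.8, 341.6]
orientation: [[-0.448, 0.894, 0.007], [0.894, 0.448, 0.001], [-0.002, 0.007, -1.0]]
ft_force: [0.1, -0.5, 0.6]
grip_width: 51.4
gripper_force: 0.0
```

Run:
```python
from h import *
from workcell import robot
s=robot.sense(); p=s["eef_pos"]; print(s["t"],p,s["qpos"])
g=grab("wrist","w5"); f=g["frame"]
for P in [(479,37,68),(414,245,70),(590.5,187.9,240)]: print(proj(g,P))
w=pickle.load(open("w2.pkl","rb"))
F=w["frame"][190:250,255:305].astype(int)
m=((F.max(2)-F.min(2)<25)&(F.max(2)<150)).astype(np.uint8)
n,l,st,c=cv2.connectedComponentsWithStats(m); k=1+np.argmax(st[1:,4]); print(st[k],c[k])
print("knob top c (225,279)->",plane(w,(279,229),68),"body",plane(w,(283,215),30))
```

```text
7.625 [511.00763943 146.78688352 341.60578283] [ 1.83249225e-01 -8.11971135e-02  1.50447154e+00  2.94917222e-05
  1.71093503e+00 -2.81291307e-01]
[262.14266884 223.82909561]
[284.23592092  32.75076384]
[452.13993384 199.15490496]
[  9  18  32  36 885] [24.5480226  35.37627119]
knob top c (225,279)-> [478.26625916  45.71060858  68.        ] body [477.07858614  48.57560812  30.        ]
```

View pics/w5.png

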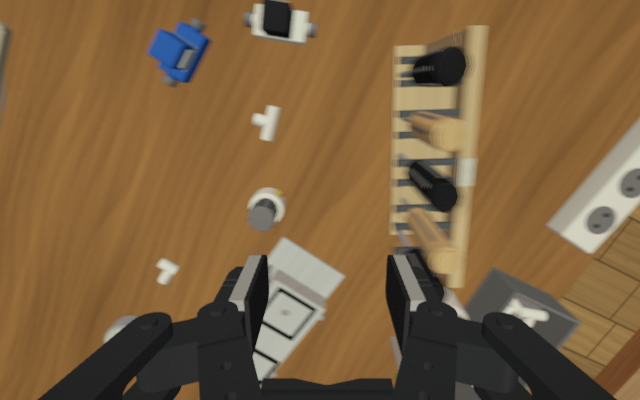

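The picture is slightly motion-blurred. It shows the driver hanging in the free fork at (432,185) beside the tag at (466,172), with its neighbours undisturbed. The regulator is at (264,208), the empty nest at (290,313) and the valve at (279,20). I'll hover over the regulator next.

Emit:
servo_tool(plan=[-0.03,-0.03,0.01,0,0,0.16,0.8,-0.06,-0.06,0.05,0,0,0.34,0.8,-0.075,-0.074,0.09,0,0,0.5,0.8,-0.075,-0.074,0.09,0,0,0.62,0.8,-0.075,-0.074,0.09,0,0,0.62,0.8,-0.075,-0.074,0.09,0,0,0.62,0.8])

```text
t: 8.43
eef_pos: [477.8, 46.6, 248.1]
orientation: [[0.152, 0.988, 0.002], [0.988, -0.152, 0.0], [0.0, 0.002, -1.0]]
ft_force: [0.8, 1.0, 0.3]
grip_width: 68.3
gripper_force: 0.0
```

```bash
cat >> h.py <<'E'
def greyblob(g,P,r,lo,hi,sat=30):
    """largest low-saturation blob with brightness lo..hi within r px of projection of P"""
    u,v=map(int,proj(g,P)); x0,y0=max(u-r,0),max(v-r,0); F=g["frame"][y0:v+r,x0:u+r].astype(int); b=F.max(2)
    m=((b-F.min(2)<sat)&(b>=lo)&(b<hi)).astype(np.uint8)
    cs,_=cv2.findContours(m,cv2.RETR_EXTERNAL,cv2.CHAIN_APPROX_NONE); c=max(cs,key=cv2.contourArea)
    return c[:,0,:].astype(float)+[x0,y0]
E
python3 - <<'E'
from h import *
from workcell import robot
s=robot.sense(); p=s["eef_pos"]; R=s["orientation"]; print(s["t"],p,R[:,0])
g=grab("wrist","w6")
u,v=map(int,proj(g,(478,46.5,68))); print(u,v)
F=g["frame"].astype(int)
print("row",[(x,int(F[v,x].max()),int(F[v,x].max()-F[v,x].min())) for x in range(u-50,u+50,4)])
print("col",[(y,int(F[y,u].max()),int(F[y,u].max()-F[y,u].min())) for y in range(v-80,min(v+60,399),4)])
E
```

```text
8.425 [477.8435434   46.61929512 248.13299492] [1.52353334e-01 9.88326005e-01 4.12716955e-04]
326 175
row [(276, 139, 84), (280, 144, 86), (284, 143, 86), (288, 136, 83), (292, 140, 84), (296, 145, 88), (300, 146, 88), (304, 145, 88), (308, 149, 17), (312, 117, 9), (316, 117, 10), (320, 116, 10), (324, 115, 9), (328, 116, 10), (332, 114, 9), (336, 115, 9), (340, 114, 9), (344, 85, 7), (348, 167, 33), (352, 126, 76), (356, 133, 81), (360, 140, 85), (364, 140, 85), (368, 135, 82), (372, 127, 77)]
col [(95, 147, 90), (99, 147, 90), (103, 147, 90), (107, 146, 89), (111, 144, 87), (115, 143, 86), (119, 140, 85), (123, 140, 85), (127, 139, 85), (131, 140, 86), (135, 142, 85), (139, 143, 90), (143, 175, 103), (147, 170, 53), (151, 209, 18), (155, 141, 14), (159, 83, 8), (163, 121, 9), (167, 116, 9), (171, 116, 10), (175, 116, 9), (179, 115, 9), (183, 114, 10), (187, 113, 8), (191, 114, 9), (195, 112, 9), (199, 143, 87), (203, 141, 86), (207, 142, 85), (211, 143, 86), (215, 143, 88), (219, 144, 87), (223, 145, 86), (227, 146, 88), (231, 148, 89)]
```

Run:
```python
from h import *
g=pickle.load(open("w6.pkl","rb"))
c=greyblob(g,(478,46.5,68),60,100,128,20)
W=np.array([plane(g,q,68)[:2] for q in c],np.float32)
print(c.min(0),c.max(0),cv2.minEnclosingCircle(W),cv2.fitEllipse(W))
# valve in w2/w5: white base mask
for n in ("w2","w5","w6"):
    g=pickle.load(open(n+".pkl","rb"))
    try:
        c=greyblob(g,(414,245,40),70,0,70,30); print(n,proj(g,(414,245,70)),cv2.minAreaRect(np.array([plane(g,q,70)[:2] for q in c],np.float32)))
    except Exception as e: print(n,e)
```

```text
[309. 162.] [345. 195.] ((478.03289794921875, 44.63379669189453), 16.858657836914062) ((477.8309631347656, 43.71586608886719), (30.82996940612793, 31.725793838500977), 51.83863067626953)
w2 [304.54096241  25.86095737] ((405.115234375, 250.26878356933594), (30.78467559814453, 27.266277313232422), 24.691987991333008)
w5 [284.23592092  32.75076384] ((401.4739074707031, 253.6857452392578), (27.293359756469727, 32.21046447753906), 18.203197479248047)
w6 max() iterable argument is empty
```

Emit:
servo_tool(plan=[-0.002,0,0.05,0,0,0,0.8,-0.002,0,0.11,0,0,0,0.8,-0.002,0,0.17,0,0,0,0.8,-0.002,0,0.2,0,0,0,0.8,-0.002,0,0.212,0,0,0,0.8,-0.002,0,0.212,0,0,0,0.3,-0.002,0,0.212,0,0,0,0.25,-0.002,0,0.212,0,0,0,0.25], force=40)

```text
t: 9.48
eef_pos: [478.6, 44.5, 36.6]
orientation: [[0.155, 0.988, 0.004], [0.988, -0.155, 0.0], [0.001, 0.004, -1.0]]
ft_force: [-1.9, 0.1, 7.5]
grip_width: 33.2
gripper_force: 40.2
```

Emit:
servo_tool(plan=[0,0,0,0,0,0,0.2,0,0,0,0,0,0,0.2])

```text
t: 9.72
eef_pos: [478.5, 44.5, 36.6]
orientation: [[0.155, 0.988, 0.004], [0.988, -0.155, 0.0], [0.001, 0.004, -1.0]]
ft_force: [-0.5, 0.5, 7.4]
grip_width: 32.7
gripper_force: 40.2
```

Emit:
servo_tool(plan=[0,0,-0.03,0,0,0,0.2,0,0,-0.08,0,0,0,0.2,-0.03,0.03,-0.12,0,0,0,0.2,-0.07,0.07,-0.12,0,0,0,0.2,-0.097,0.098,-0.12,0,0,0,0.2,-0.097,0.098,-0.12,0,0,0,0.2,-0.097,0.098,-0.12,0,0,0,0.2,-0.097,0.098,-0.12,0,0,0,0.2])

```text
t: 10.72
eef_pos: [558.0, -65.7, 154.6]
orientation: [[0.154, 0.988, -0.0], [0.988, -0.154, 0.0], [0.0, -0.0, -1.0]]
ft_force: [-0.7, 0.0, -1.2]
grip_width: 33.0
gripper_force: 40.6
```

Run:
```python
from h import *
from workcell import robot
s=robot.sense(); p=s["eef_pos"]; R=s["orientation"]; print(s["t"],p,R[:,0],s["ft_force"],s["grip_width"])
g=grab("wrist","w7")
N=np.array([561,-66.5,68]); print("shift",R.T@(N-p), proj(g,N),proj(g,p+[0,0,-36.6]),proj(g,(546.5,-159.4,68)))
F=g["frame"].astype(int)
tx=R[:,0]
for n,P in [("body top far",p+[0,0,-6.6]+tx*23),("bottom far",p+[0,0,-36.6]+tx*23),("knob far",p+[0,0,31.4]+tx*17),("knob near",p+[0,0,31.4]-tx*17)]: print(n,proj(g,P))
print([(y,F[y,327].tolist()) for y in range(90,300,4)])
```

```text
10.725 [558.03868408 -65.7171192  154.56669639] [1.54431032e-01 9.88003540e-01 2.48422273e-04] [-0.69411872  0.03758968 -1.21539845] 33.034393430432274
shift [-0.33767503  3.06622115 86.56592564] [331.31342251 208.41590305] [326.73019068 237.60603461] [330.84264283 327.72122864]
body top far [326.71235347 216.21506028]
bottom far [326.73641357 196.48623502]
knob far [326.66398442 270.64003774]
knob near [326.65620162 353.1230028 ]
[(90, [55, 102, 143]), (94, [57, 103, 142]), (98, [57, 103, 142]), (102, [56, 102, 142]), (106, [165, 177, 175]), (110, [165, 177, 174]), (114, [165, 177, 174]), (118, [165, 177, 174]), (122, [166, 177, 174]), (126, [166, 177, 174]), (130, [166, 177, 173]), (134, [166, 177, 174]), (138, [167, 178, 175]), (142, [165, 177, 174]), (146, [166, 177, 174]), (150, [132, 143, 149]), (154, [124, 133, 140]), (158, [169, 180, 178]), (162, [168, 179, 178]), (166, [22, 23, 22]), (170, [27, 27, 28]), (174, [167, 180, 177]), (178, [168, 179, 178]), (182, [167, 178, 177]), (186, [167, 178, 177]), (190, [167, 179, 177]), (194, [47, 105, 134]), (198, [47, 105, 134]), (202, [74, 148, 171]), (206, [73, 148, 171]), (210, [74, 147, 170]), (214, [76, 147, 170]), (218, [140, 156, 162]), (222, [196, 211, 208]), (226, [188, 206, 208]), (230, [188, 206, 208]), (234, [163, 178, 182]), (238, [68, 72, 74]), (242, [36, 37, 39]), (246, [37, 40, 40]), (250, [36, 37, 37]), (254, [43, 45, 46]), (258, [44, 48, 48]), (262, [42, 45, 46]), (266, [43, 45, 46]), (270, [49, 51, 53]), (274, [80, 85, 87]), (278, [108, 114, 118]), (282, [105, 110, 114]), (286, [105, 111, 114]), (290, [104, 110, 113]), (294, [103, 109, 112]), (298, [103, 110, 113])]
```

Emit:
servo_tool(plan=[0.0007,0.003,0.015,0,0,0,0.2,0.0007,0.003,0.03,0,0,0,0.2,0.0007,0.003,0.038,0,0,0,0.2,0.0007,0.003,0.043,0,0,0,0.2,0.0007,0.003,0.048,0,0,0,0.2,0.0007,0.003,0.051,0,0,0,0.2,0.0007,0.003,0.051,0,0,0,0.2,0.0007,0.003,0.051,0,0,0,0.2])

```text
t: 11.78
eef_pos: [561.8, -66.5, 104.0]
orientation: [[0.155, 0.988, 0.001], [0.988, -0.155, -0.0], [-0.0, 0.001, -1.0]]
ft_force: [-0.9, -0.2, -0.2]
grip_width: 33.4
gripper_force: 40.6
```

Emit:
servo_tool(plan=[0,0,0.002,0,0,0,0.2,0,0,0.003,0,0,0,0.2,0,0,0.003,0,0,0,0.2])

```text
t: 12.15
eef_pos: [561.9, -66.5, 100.8]
orientation: [[0.155, 0.988, 0.001], [0.988, -0.155, -0.0], [-0.0, 0.001, -1.0]]
ft_force: [0.2, -0.2, 1.4]
grip_width: 33.2
gripper_force: 40.7
```

Emit:
servo_tool(plan=[0,0,0,0,0,0,0.5,0,0,0,0,0,0,0.6,0,0,0,0,0,0,0.65,0,0,-0.02,0,0,0,0.65,0,0,-0.06,0,0,0,0.65,0,0,-0.11,0,0,0,0.7,0,0,-0.14,0,0,0,0.8,0,0,-0.14,0,0,0,0.8])

```text
t: 13.15
eef_pos: [563.7, -66.8, 246.0]
orientation: [[0.155, 0.988, 0.008], [0.988, -0.155, -0.002], [-0.0, 0.008, -1.0]]
ft_force: [0.7, 0.1, 0.7]
grip_width: 68.4
gripper_force: 0.0
```

Run:
```python
from h import *
from workcell import robot
s=robot.sense(); p=s["eef_pos"]; R=s["orientation"]; print(s["t"],p,R[:,0])
g=grab("wrist","w8")
c=greyblob(g,(561,-66.5,136),60,95,130,20)
for z in (132,136):
    W=np.array([plane(g,q,z)[:2] for q in c],np.float32); print(z,c.min(0),c.max(0),cv2.minEnclosingCircle(W))
F=g["frame"].astype(int);u=int(proj(g,(561,-66.5,68))[0])
print(u,[(y,int(F[y,u].max())) for y in range(60,230,4)])
nests(g,(200,40,450,395),thr=70)
```

```text
13.15 [563.73120245 -66.79636284 246.00858284] [ 1.55329028e-01  9.87862724e-01 -3.62451592e-04]
132 [291. 178.] [349. 220.] ((558.4677124023438, -73.5959701538086), 21.786073684692383)
136 [291. 178.] [349. 220.] ((558.7186279296875, -72.30322265625), 21.444364547729492)
322 [(60, 143), (64, 144), (68, 143), (72, 143), (76, 143), (80, 143), (84, 143), (88, 144), (92, 143), (96, 143), (100, 155), (104, 178), (108, 177), (112, 178), (116, 178), (120, 177), (124, 177), (128, 178), (132, 178), (136, 139), (140, 177), (144, 51), (148, 139), (152, 172), (156, 170), (160, 196), (164, 206), (168, 83), (172, 70), (176, 72), (180, 116), (184, 113), (188, 113), (192, 113), (196, 112), (200, 112), (204, 112), (208, 111), (212, 111), (216, 111), (220, 109), (224, 180), (228, 180)]
px [325.1 351.9] rect c [ 538.5 -227.9] size [164.8 274.6] ang 80.6
px [322.8 269.2] rect c [ 547.  -158.1] size [46.8 72. ] ang 80.8
```

Run:
```python
from h import *
g=pickle.load(open("w8.pkl","rb")); F=g["frame"].astype(int); b=F.max(2)
m=((b-F.min(2)<20)&(b>=98)&(b<124)).astype(np.uint8); m[:150]=0;m[250:]=0;m[:,:260]=0;m[:,390:]=0
m=cv2.morphologyEx(m,cv2.MORPH_OPEN,cv2.getStructuringElement(cv2.MORPH_ELLIPSE,(25,25)))
cs,_=cv2.findContours(m,cv2.RETR_EXTERNAL,cv2.CHAIN_APPROX_NONE); c=max(cs,key=cv2.contourArea)[:,0,:]
print(c.min(0),c.max(0))
for z in (130,133,136): print(z,cv2.minEnclosingCircle(np.array([plane(g,q,z)[:2] for q in c],np.float32)))
# nest far lip outer edge at z~73 and side lips
u=322; print([(y,int(b[y,u])) for y in range(138,152)])
for y in (142,150,155): print(y,[(x,int(b[y,x])) for x in range(270,380,2) if b[y,x]<90])
print([ (y,((plane(g,(u,y),73)[:2]-[561,-66.5])@[.155,.988]).round(1)) for y in (141,143,147,149)])
# platform: brightness edges
```

```text
[301 178] [343 219]
130 ((560.8250732421875, -69.10387420654297), 16.407194137573242)
133 ((560.9841918945312, -68.19432067871094), 16.21575355529785)
136 ((561.1434326171875, -67.28460693359375), 16.024272918701172)
[(138, 169), (139, 178), (140, 177), (141, 177), (142, 178), (143, 147), (144, 51), (145, 31), (146, 45), (147, 102), (148, 139), (149, 159), (150, 171), (151, 171)]
142 []
150 [(290, 33), (292, 22), (352, 82), (354, 28)]
155 [(290, 33), (292, 24), (352, 69), (354, 30)]
[(141, np.float64(32.6)), (143, np.float64(30.8)), (147, np.float64(27.3)), (149, np.float64(25.6))]
```

Emit:
servo_tool(plan=[0.05,-0.035,-0.02,0,0,-0.1,0.8,0.1,-0.07,-0.02,0,0,-0.2,0.8,0.15,-0.105,-0.02,0,0,-0.3,0.8,0.2,-0.14,-0.02,0,0,-0.4,0.8,0.25,-0.175,-0.02,0,0,-0.44,0.8,0.286,-0.203,-0.02,0,0,-0.44,0.8,0.286,-0.203,-0.02,0,0,-0.44,0.8,0.286,-0.203,-0.02,0,0,-0.44,0.8])

```text
t: 14.2
eef_pos: [405.2, 247.2, 259.7]
orientation: [[-0.281, 0.96, -0.001], [0.96, 0.281, -0.001], [-0.001, -0.001, -1.0]]
ft_force: [-0.2, -0.6, -0.5]
grip_width: 68.2
gripper_force: 0.0
```

Run:
```python
from h import *
from workcell import robot
s=robot.sense(); p=s["eef_pos"]; R=s["orientation"]; print(s["t"],p,R[:,0],R[:,1])
g=grab("wrist","w9"); F=g["frame"].astype(int); b=F.max(2)
u,v=map(int,proj(g,(408,247,70))); print(u,v)
for lo,hi,z,name in ((0,60,70,"coil"),(150,256,26,"base")):
    m=((b-F.min(2)<35)&(b>=lo)&(b<hi)).astype(np.uint8); m[:max(v-120,0)]=0;m[v+90:]=0;m[:,:u-75]=0;m[:,u+75:]=0
    cs,_=cv2.findContours(m,cv2.RETR_EXTERNAL,cv2.CHAIN_APPROX_NONE)
    for c in cs:
        if cv2.contourArea(c)>250: print(name,cv2.contourArea(c),c[:,0].min(0),c[:,0].max(0),cv2.minAreaRect(np.array([plane(g,q,z)[:2] for q in c[:,0]],np.float32)))
cv2.imwrite("pics/c9.png",cv2.resize(F[max(v-120,0):v+100,u-120:u+120].astype(np.uint8),None,fx=2.5,fy=2.5))
```

```text
14.2 [405.21885828 247.18844118 259.70074318] [-2.80834249e-01  9.59756011e-01 -7.23463065e-04] [ 0.95975565  0.28083312 -0.0013574 ]
329 173
coil 923.0 [311 141] [341 177] ((400.11846923828125, 259.27142333984375), (28.589689254760742, 33.05960464477539), 18.609542846679688)
base 500.0 [310 229] [335 262] ((425.9734802246094, 154.69801330566406), (26.719316482543945, 41.86817932128906), 10.10444450378418)
base 926.5 [295 135] [357 169] ((400.5792236328125, 258.5066833496094), (65.22169494628906, 35.13261413574219), 17.658443450927734)
```

Emit:
servo_tool(plan=[0.0117,-0.0014,0.05,0,0,-0.03,0.7,0.0117,-0.0014,0.11,0,0,-0.03,0.7,0.0117,-0.0014,0.17,0,0,-0.03,0.7,0.0117,-0.0014,0.21,0,0,-0.03,0.7,0.0117,-0.0014,0.2255,0,0,-0.03,0.7,0.0117,-0.0014,0.2255,0,0,-0.03,0.7,0.0117,-0.0014,0.2255,0,0,-0.03,0.2,0.0117,-0.0014,0.2255,0,0,-0.03,0.15], force=40)

```text
t: 15.25
eef_pos: [402.6, 259.3, 37.3]
orientation: [[-0.309, 0.951, 0.003], [0.951, 0.309, 0.002], [0.001, 0.004, -1.0]]
ft_force: [0.2, -0.5, 2.7]
grip_width: 29.6
gripper_force: 40.1
```

Emit:
servo_tool(plan=[0,0,0,0,0,0,0.15,0,0,0,0,0,0,0.15,0,0,0,0,0,0,0.15])

```text
t: 15.62
eef_pos: [402.6, 259.3, 37.3]
orientation: [[-0.309, 0.951, 0.004], [0.951, 0.309, 0.002], [0.0, 0.004, -1.0]]
ft_force: [1.1, -0.7, 7.8]
grip_width: 29.4
gripper_force: 40.7
```

Emit:
servo_tool(plan=[0,0,-0.04,0,0,0,0.15,0,0,-0.09,0,0,0,0.15,0,0,-0.14,0,0,0,0.15,-0.03,0,-0.18,0,0,0.05,0.15,-0.08,0.001,-0.19,0,0,0.15,0.15,-0.13,0.002,-0.19,0,0,0.25,0.15,-0.18,0.003,-0.19,0,0,0.35,0.15,-0.23,0.004,-0.19,0,0,0.47,0.15])

```text
t: 16.62
eef_pos: [476.2, 39.5, 225.9]
orientation: [[0.159, 0.987, 0.002], [0.987, -0.159, 0.0], [0.0, 0.002, -1.0]]
ft_force: [0.6, 0.5, -1.1]
grip_width: 29.4
gripper_force: 40.6
```

Emit:
servo_tool(plan=[-0.046,0.025,0,0,0,0,0.15,-0.092,0.05,0,0,0,0,0.15,-0.138,0.075,0,0,0,0,0.15,-0.185,0.101,0,0,0,0,0.15,-0.185,0.101,0.02,0,0,0,0.15,-0.185,0.101,0.04,0,0,0,0.15,-0.185,0.101,0.05,0,0,0,0.15,-0.185,0.101,0.05,0,0,0,0.15])

```text
t: 17.62
eef_pos: [545.8, -156.0, 173.7]
orientation: [[0.154, 0.988, -0.002], [0.988, -0.154, 0.001], [0.001, -0.002, -1.0]]
ft_force: [-0.5, 0.1, -2.4]
grip_width: 29.6
gripper_force: 40.8
```

Run:
```python
from h import *
from workcell import robot
s=robot.sense(); p=s["eef_pos"]; R=s["orientation"]; print(s["t"],p,R[:,0],s["ft_force"],s["grip_width"])
g=grab("wrist","w10"); N=np.array([546.5,-159.4,68]); print("shift",R.T@(N-p))
F=g["frame"].astype(int); tx=R[:,0];ty=R[:,1]
for n,o in [("coil far",(0,15,32.7)),("coil near",(0,-15,32.7)),("base far L",(-30,17,-11.3)),("base far R",(30,17,-11.3)),("nestFarL out",None)]:
    if o: print(n,proj(g,p+ty*o[0]+tx*o[1]+[0,0,o[2]]))
print("nest corners",[proj(g,N+ty*a*37+tx*24+[0,0,5]).round(1) for a in (-1,1)],"inner",[proj(g,N+ty*a*33+tx*20+[0,0,5]).round(1) for a in (-1,1)])
c=F[90:390,190:460].astype(np.uint8); cv2.imwrite("pics/c10.png",cv2.resize(c,None,fx=2,fy=2,interpolation=cv2.INTER_CUBIC))
```

```text
17.625 [ 545.83846646 -156.04927004  173.70623289] [1.53873603e-01 9.88090327e-01 6.47438144e-04] [-0.54749892  0.05594427 -2.35090488] 29.601000383023983
shift [ -3.27746956   1.4191481  105.70107333]
coil far [326.42197606 277.66816318]
coil near [326.43632477 350.9806709 ]
base far L [260.72251615 225.08050798]
base far R [392.75554656 225.0945383 ]
nest corners [array([275. , 172.8]), array([382.5, 172.8])] inner [array([281.1, 178.5]), array([376.4, 178.5])]
```

View pics/c10.png

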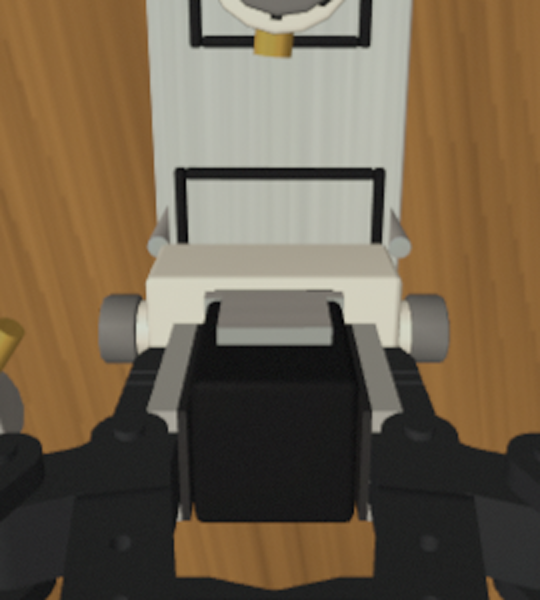

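The crop shows the valve held square. Its coil top spans crop rows 380–520, the base's far top edge is at row ≈279 (cols 148–400), and its far bottom edge is at row 243. The valve nest's far lip is at row 173 (cols 176–384), and the regulator sits in its nest at the top. I'll fit the in-hand offset and pitch.

Run:
```python
from h import *
from scipy.optimize import least_squares
from scipy.spatial.transform import Rotation as Ro
g=pickle.load(open("w10.pkl","rb")); p=np.array([545.84,-156.05,173.7]); tx=np.array([.154,.988,0]);ty=np.array([.988,-.154,0]);U=np.array([0,0,1.])
# local points: (along ty, along tx, up from underside) -> px
obs=[((-30,17,26),(264,229.5)),((30,17,26),(390,229.5)),((-30,17,0),(273,211.5)),((30,17,0),(384,211.5)),((0,15,70),(327,280)),((-15,-15,70),(287,350)),((15,-15,70),(368,350))]
def res(v):
    a,b,h,t=v; r=[]
    for (y,x,z),q in obs:
        x2=x*np.cos(t)+z*np.sin(t); z2=-x*np.sin(t)+z*np.cos(t)
        r+=list(proj(g,p+ty*(y+a)+tx*(x2+b)+U*(z2+h))-q)
    return np.array(r)
s=least_squares(res,[0,0,-37,0]); print(s.x.round(3),s.fun.round(1))
s=least_squares(lambda v:res([v[0],v[1],v[2],0]),[0,0,-37]); print(s.x.round(3),s.fun.round(1))
# nest lip far edge measured vs predicted: outer edge row 174.? 
print([plane(g,q,73)[:2].round(1) for q in ((278,174.5),(382.5,174.5))])
```

```text
[ 3.6100e-01 -4.3510e+00 -4.2341e+01  8.0000e-03] [-0.  -0.3  1.2 -0.2 -0.9  0.1 -1.   0.2  0.5 -0.2  1.   0.1 -1.1  0.3]
[  0.361  -4.242 -42.815] [ 0.1 -0.3  1.  -0.2 -0.8 -0.3 -1.1 -0.2  0.5  0.5  1.2  0.1 -1.3  0.2]
[array([ 515.4, -131.5]), array([ 586.6, -142.5])]
```

Run:
```python
from h import *
g=pickle.load(open("w10.pkl","rb")); p=np.array([545.84,-156.05,173.7]); tx=np.array([.154,.988,0]);ty=np.array([.988,-.154,0]);U=np.array([0,0,1.])
for h in (0,3,6,9,12): print(h,proj(g,p-ty*14.8+tx*11+U*h).round(1),proj(g,p+ty*14.8+tx*11+U*h).round(1))
F=g["frame"].astype(int).max(2)
for y in (246,250,254,258,262,270,280): print(y,F[y,264:300].tolist())
G=grab("scene","s4")
from workcell import robot
q=robot.sense()["eef_pos"];print(q)
f=G["frame"].astype(int)
for b,h in ((-0.6,-37.3),(-4.3,-42)):
    P=q+tx*b+U*h
    print(b,h,"base +tx face corners",[proj(G,P+ty*a+tx*17+U*z).round(1) for a,z in ((30,0),(-30,0),(30,26),(-30,26))],"port end",proj(G,P+ty*42+U*17).round(1),proj(G,P-ty*42+U*17).round(1))
u,v=map(int,proj(G,q+tx*14-U*30)); print(u,v)
for y in range(v-14,v+26,2): print(y,"".join("W" if (c.min()>150) else "g" if c.max()-c.min()<30 and c.max()>60 else "k" if c.max()<=60 else "." for c in f[y,u-30:u+30]))
print("x0",u-30)
```

```text
0 [292.2 247.6] [361.1 247.7]
3 [291.6 250.6] [361.8 250.7]
6 [290.9 253.8] [362.4 253.9]
9 [290.1 257. ] [363.1 257.1]
12 [289.4 260.4] [363.8 260.5]
246 [205, 210, 210, 210, 210, 210, 210, 210, 210, 210, 210, 210, 210, 211, 210, 211, 211, 210, 211, 211, 211, 211, 210, 211, 210, 211, 210, 206, 152, 64, 22, 19, 19, 18, 21, 74]
250 [205, 210, 210, 211, 210, 210, 210, 211, 210, 210, 210, 210, 210, 210, 211, 210, 210, 211, 210, 210, 210, 211, 211, 210, 210, 210, 210, 179, 98, 20, 21, 18, 21, 20, 39, 108]
254 [208, 209, 210, 210, 210, 210, 210, 210, 210, 210, 211, 193, 149, 123, 124, 125, 125, 123, 124, 124, 124, 125, 125, 110, 64, 30, 25, 22, 21, 19, 17, 22, 21, 17, 103, 136]
258 [203, 207, 211, 210, 210, 210, 210, 210, 210, 210, 189, 145, 124, 124, 125, 125, 124, 124, 125, 124, 125, 124, 110, 64, 28, 28, 22, 20, 21, 19, 18, 19, 19, 20, 106, 144]
262 [183, 191, 198, 197, 198, 197, 198, 197, 197, 162, 129, 125, 124, 124, 125, 124, 125, 123, 125, 124, 124, 118, 71, 29, 29, 24, 23, 17, 20, 19, 20, 18, 19, 20, 61, 90]
270 [34, 34, 34, 33, 31, 36, 51, 111, 124, 124, 124, 124, 125, 125, 124, 
[... 1234 characters left out ...]
WWgggWWWWWWWWW.............................
167 .....ggWWWWWWWWWWWWWggWWWW..................................
169 .....ggggWWWWWgggWggg.......................................
171 ......ggggggWWWWWWWWWWWWWWW.......g.........................
173 ......gggggggWWWWWWWWWWWWgWWWggkggggk.......................
175 ......ggggggggWWWWWWWWWWggkggggWWWWWWgk.....................
177 ......gggggggggWWWWggkggggWWWWWWWWWWWWWgkgW.................
179 .WWWWWgggggggWggkkgggWWWWWWWWWWWWWWWWWWWgkk.ggggggg.........
181 WWWWWWWgggWWgkggWWWWWWWWWWWWWWWWWWWWWWWWWWgggggggggggg......
183 WWWWWWWWWggWWgkgWWWWWWWWWWWWWWWWWWWWWggkkggggggggggggg......
185 WWWWWWWWWWgggWWgkWWWWWWWWWWWWWWWgkggggWWgggggggggggggg......
x0 277
```

Emit:
servo_tool(plan=[0.0008,0.0006,0.015,0,0,0,0.15,0.0008,0.0006,0.03,0,0,0,0.15,0.0008,0.0006,0.045,0,0,0,0.15,0.0008,0.0006,0.055,0,0,0,0.15,0.0008,0.0006,0.06,0,0,0,0.15,0.0008,0.0006,0.06,0,0,0,0.15,0.0008,0.0006,0.06,0,0,0,0.15])

```text
t: 18.6
eef_pos: [547.9, -156.9, 115.6]
orientation: [[0.155, 0.988, 0.001], [0.988, -0.155, -0.0], [-0.0, 0.001, -1.0]]
ft_force: [0.1, -0.5, -1.4]
grip_width: 29.3
gripper_force: 40.8
```

Run:
```python
from h import *
from workcell import robot
g=grab("wrist","w11"); s=robot.sense(); p=s["eef_pos"]; print(p,s["ft_force"])
F=g["frame"].astype(int).max(2)
for u in (300,352): print(u,[(y,int(F[y,u])) for y in range(150,240,2)])
for y in (190,205,215): print(y,F[y,240:290:2].tolist(),F[y,370:420:2].tolist())
N=np.array([546.9,-160,68]);tx=np.array([.154,.988,0])
print([proj(g,N+tx*a+[0,0,5]).round(1) for a in (20,24)])
```

```text
[ 547.94895436 -156.91955548  115.72944233] [-0.16261887  0.58012329 -1.87669263]
300 [(150, 185), (152, 185), (154, 185), (156, 185), (158, 185), (160, 186), (162, 186), (164, 186), (166, 186), (168, 185), (170, 185), (172, 184), (174, 185), (176, 184), (178, 185), (180, 185), (182, 185), (184, 185), (186, 185), (188, 185), (190, 185), (192, 185), (194, 185), (196, 120), (198, 26), (200, 30), (202, 29), (204, 113), (206, 185), (208, 185), (210, 185), (212, 171), (214, 166), (216, 168), (218, 167), (220, 168), (222, 168), (224, 168), (226, 169), (228, 188), (230, 211), (232, 211), (234, 186), (236, 125), (238, 128)]
352 [(150, 186), (152, 187), (154, 187), (156, 186), (158, 186), (160, 186), (162, 186), (164, 186), (166, 186), (168, 186), (170, 186), (172, 186), (174, 186), (176, 185), (178, 186), (180, 186), (182, 186), (184, 186), (186, 185), (188, 186), (190, 185), (192, 186), (194, 186), (196, 120), (198, 26), (200, 31), (202, 27), (204, 112), (206, 185), (208, 185), (210, 185), (212, 171), (214, 166), (216, 167), (218, 167), (220, 168), (222, 169), (224, 169), (226, 169), (228, 
[... 165 characters left out ...]
 186, 187, 187, 186, 186, 184] [188, 186, 186, 188, 189, 188, 185, 188, 190, 190, 188, 186, 185, 186, 185, 161, 143, 147, 151, 149, 148, 146, 142, 139, 138]
205 [137, 142, 144, 138, 132, 129, 174, 183, 184, 107, 34, 29, 18, 115, 168, 166, 165, 166, 167, 168, 171, 172, 170, 170, 169] [171, 170, 171, 171, 171, 170, 170, 172, 33, 28, 28, 23, 175, 187, 182, 140, 148, 146, 149, 150, 149, 149, 145, 141, 138]
215 [134, 135, 142, 144, 139, 132, 166, 181, 183, 144, 32, 31, 22, 54, 183, 178, 168, 167, 167, 167, 168, 167, 167, 167, 167] [166, 167, 166, 167, 167, 167, 155, 142, 23, 29, 27, 59, 185, 186, 170, 141, 148, 147, 147, 151, 149, 149, 147, 143, 139]
[array([325.7, 204.2]), array([325.6, 197.1])]
```

Emit:
servo_tool(plan=[0,0,0.002,0,0,0,0.15,0,0,0.004,0,0,0,0.15,0,0,0.006,0,0,0,0.15,0,0,0.008,0,0,0,0.15,0,0,0.008,0,0,0,0.15,0,0,0.008,0,0,0,0.15])

```text
t: 19.4
eef_pos: [547.5, -156.7, 107.0]
orientation: [[0.155, 0.988, -0.0], [0.988, -0.155, 0.0], [0.0, -0.0, -1.0]]
ft_force: [-0.6, 0.2, -1.8]
grip_width: 29.8
gripper_force: 40.8
```

Emit:
servo_tool(plan=[0,0,0.001,0,0,0,0.15,0,0,0.002,0,0,0,0.15,0,0,0.003,0,0,0,0.15,0,0,0.003,0,0,0,0.15])

```text
t: 19.9
eef_pos: [547.5, -156.8, 104.0]
orientation: [[0.155, 0.988, 0.0], [0.988, -0.155, -0.0], [-0.0, 0.0, -1.0]]
ft_force: [-0.3, 0.5, -1.2]
grip_width: 29.5
gripper_force: 40.9
```

```bash
cat > chk.py <<'E'
from h import *
from workcell import robot
import sys
g=grab("wrist",sys.argv[1]); s=robot.sense(); print(s["eef_pos"],s["ft_force"])
F=g["frame"].astype(int).max(2)
for u in (300,352): print(u,[(y,int(F[y,u])) for y in range(170,250,2)])
N=np.array([546.9,-160,68]);tx=np.array([.154,.988,0])
for z in (0,-3): print(z,"lip in/out, base bottom far, base top far at seated",[proj(g,N+tx*a+[0,0,z+h]).round(1)[1] for a,h in ((20,5),(24,5),(17,0),(17,26))])
E
python3 chk.py w12
```

```text
[ 547.44663204 -156.74000942  103.98408002] [-0.59500182 -0.22260197 -1.27986451]
300 [(170, 185), (172, 185), (174, 184), (176, 185), (178, 185), (180, 185), (182, 185), (184, 185), (186, 185), (188, 185), (190, 185), (192, 185), (194, 185), (196, 185), (198, 185), (200, 185), (202, 86), (204, 24), (206, 31), (208, 30), (210, 50), (212, 171), (214, 167), (216, 168), (218, 168), (220, 168), (222, 168), (224, 169), (226, 170), (228, 188), (230, 211), (232, 211), (234, 187), (236, 124), (238, 127), (240, 103), (242, 97), (244, 107), (246, 113), (248, 124)]
352 [(170, 190), (172, 190), (174, 190), (176, 189), (178, 190), (180, 190), (182, 189), (184, 189), (186, 189), (188, 189), (190, 189), (192, 189), (194, 189), (196, 189), (198, 189), (200, 189), (202, 88), (204, 24), (206, 30), (208, 30), (210, 51), (212, 172), (214, 166), (216, 166), (218, 168), (220, 168), (222, 169), (224, 170), (226, 170), (228, 188), (230, 211), (232, 212), (234, 179), (236, 122), (238, 122), (240, 123), (242, 122), (244, 122), (246, 122), (248, 124)]
0 lip in/out, base bottom far, base top far at seated [np.float64(211.6), np.float64(204.1), np.float64(213.9), np.float64(233.0)]
-3 lip in/out, base bottom far, base top far at seated [np.float64(209.7), np.float64(202.3), np.float64(212.0), np.float64(230.5)]
```

Emit:
servo_tool(plan=[0,0,0.001,0,0,0,0.15,0,0,0.002,0,0,0,0.15,0,0,0.003,0,0,0,0.15,0,0,0.003,0,0,0,0.15])

```text
t: 20.45
eef_pos: [547.5, -156.8, 101.0]
orientation: [[0.155, 0.988, 0.0], [0.988, -0.155, -0.0], [-0.0, 0.0, -1.0]]
ft_force: [-0.2, -0.3, -0.8]
grip_width: 29.4
gripper_force: 41.1
```

```bash
python3 chk.py w13
```

```text
[ 547.53123301 -156.77325405  101.06409126] [0.09603701 0.33979169 0.57214631]
300 [(170, 185), (172, 185), (174, 185), (176, 184), (178, 185), (180, 184), (182, 184), (184, 184), (186, 184), (188, 185), (190, 184), (192, 184), (194, 185), (196, 185), (198, 184), (200, 185), (202, 88), (204, 24), (206, 30), (208, 29), (210, 50), (212, 171), (214, 167), (216, 167), (218, 167), (220, 168), (222, 168), (224, 169), (226, 170), (228, 187), (230, 211), (232, 211), (234, 186), (236, 124), (238, 128), (240, 102), (242, 97), (244, 106), (246, 114), (248, 123)]
352 [(170, 189), (172, 189), (174, 190), (176, 189), (178, 190), (180, 189), (182, 189), (184, 189), (186, 189), (188, 189), (190, 189), (192, 189), (194, 188), (196, 188), (198, 188), (200, 188), (202, 88), (204, 22), (206, 30), (208, 29), (210, 52), (212, 172), (214, 166), (216, 166), (218, 167), (220, 168), (222, 169), (224, 169), (226, 171), (228, 188), (230, 211), (232, 211), (234, 178), (236, 122), (238, 121), (240, 122), (242, 121), (244, 121), (246, 122), (248, 124)]
0 lip in/out, base bottom far, base top far at seated [np.float64(213.5), np.float64(205.8), np.float64(215.7), np.float64(235.5)]
-3 lip in/out, base bottom far, base top far at seated [np.float64(211.5), np.float64(204.0), np.float64(213.8), np.float64(232.9)]
```

Emit:
servo_tool(plan=[0,0,0,0,0,0,0.45,0,0,0,0,0,0,0.55,0,0,0,0,0,0,0.6,0,0,-0.02,0,0,0,0.6,0,0,-0.06,0,0,0,0.6,0,0,-0.11,0,0,0,0.6,0,0,-0.13,0,0,0,0.6,0,0,-0.13,0,0,0,0.6])

```text
t: 21.5
eef_pos: [548.7, -157.2, 233.8]
orientation: [[0.155, 0.988, 0.004], [0.988, -0.155, -0.002], [-0.001, 0.005, -1.0]]
ft_force: [-0.2, -0.3, 0.2]
grip_width: 51.4
gripper_force: 0.0
```

```bash
cat > chk2.py <<'E'
from h import *
from workcell import robot
import sys
g=grab("wrist",sys.argv[1]); s=robot.sense(); print(s["t"],s["eef_pos"],s["ft_force"])
F=g["frame"].astype(int); b=F.max(2); gray=(b-F.min(2)<35)
def blob(lo,hi,P,r,k):
    u,v=map(int,proj(g,P)); m=(gray&(b>=lo)&(b<hi)).astype(np.uint8); M=np.zeros_like(m); M[max(v-r,0):v+r,u-r:u+r]=1; m*=M
    m=cv2.morphologyEx(m,cv2.MORPH_OPEN,cv2.getStructuringElement(cv2.MORPH_ELLIPSE,(k,k)))
    cs,_=cv2.findContours(m,cv2.RETR_EXTERNAL,cv2.CHAIN_APPROX_NONE); return max(cs,key=cv2.contourArea)[:,0]
dz=float(sys.argv[2])
c=blob(98,124,(561,-66.5,136-dz),45,21)
print("reg",c.min(0),c.max(0),cv2.minEnclosingCircle(np.array([plane(g,q,136-dz)[:2] for q in c],np.float32)))
c=blob(0,50,(546.9,-160,138-dz),45,15)
print("coil",c.min(0),c.max(0),cv2.minAreaRect(np.array([plane(g,q,138-dz)[:2] for q in c],np.float32)))
tx=np.array([.154,.988,0]);N=np.array([546.9,-160,68-dz]);ty=np.array([.988,-.154,0])
print("coil top exp",[proj(g,N+tx*a+[0,0,70]).round(1) for a in (-15,15)])
u=int(proj(g,N)[0])
for o in (-26,26):
    v=int(proj(g,N+tx*17+ty*o+[0,0,26])[0]); print(v,[(y,int(b[y,v])) for y in range(150,300,2)])
print("lip out/in, base bot, base top far, near top, lip near in/out",[proj(g,N+tx*a+[0,0,h]).round(1)[1] for a,h in ((24,5),(20,5),(17,0),(17,26),(-17,26),(-20,5),(-24,5))])
E
python3 chk2.py w14 4
```

```text
21.55 [ 547.67004226 -156.82201239  231.39644201] [-0.27754177 -0.51799632 -1.10643101]
reg [299  39] [348  92] ((561.1897583007812, -68.65739440917969), 15.996272087097168)
coil [304 179] [344 221] ((547.496826171875, -155.96746826171875), (30.921993255615234, 28.18766975402832), 81.00566864013672)
coil top exp [array([324.2, 225.7]), array([324.1, 185.4])]
292 [(150, 182), (152, 182), (154, 181), (156, 41), (158, 32), (160, 104), (162, 168), (164, 166), (166, 169), (168, 209), (170, 209), (172, 209), (174, 209), (176, 209), (178, 208), (180, 209), (182, 209), (184, 209), (186, 209), (188, 209), (190, 209), (192, 209), (194, 209), (196, 209), (198, 209), (200, 209), (202, 209), (204, 206), (206, 114), (208, 124), (210, 178), (212, 178), (214, 181), (216, 181), (218, 181), (220, 180), (222, 181), (224, 181), (226, 181), (228, 181), (230, 182), (232, 182), (234, 182), (236, 181), (238, 182), (240, 181), (242, 181), (244, 181), (246, 182), (248, 182), (250, 182), (252, 181), (254, 181), (256, 181), (258, 182), (260, 181), (262, 159), (264, 137), (266, 136), (268, 137), (270, 135), (272
[... 562 characters left out ...]
 (216, 185), (218, 186), (220, 186), (222, 186), (224, 186), (226, 185), (228, 186), (230, 186), (232, 186), (234, 185), (236, 185), (238, 185), (240, 185), (242, 185), (244, 184), (246, 184), (248, 184), (250, 185), (252, 184), (254, 184), (256, 183), (258, 184), (260, 184), (262, 160), (264, 145), (266, 145), (268, 144), (270, 144), (272, 143), (274, 142), (276, 142), (278, 142), (280, 141), (282, 141), (284, 142), (286, 143), (288, 142), (290, 143), (292, 142), (294, 143), (296, 142), (298, 142)]
lip out/in, base bot, base top far, near top, lip near in/out [np.float64(155.6), np.float64(160.2), np.float64(162.5), np.float64(168.9), np.float64(208.7), np.float64(204.4), np.float64(208.6)]
```

```bash
python3 chk2.py w15 4 | cut -c1-900
python3 - <<'E'
from h import *
g=pickle.load(open("w15.pkl","rb")); F=g["frame"].astype(int); b=F.max(2)
tx=np.array([.154,.988,0]);ty=np.array([.988,-.154,0])
for v in (292,356):
  r=[b[y,v] for y in range(400)]; d=[y for y in range(146,220) if abs(int(r[y])-int(r[y-1]))>25]; print(v,d)
for y in (175,190,200): print(y,[x for x in range(255,400) if abs(int(b[y,x])-int(b[y,x-1]))>25])
E
```

```text
21.6 [ 546.92843975 -156.56027206  229.82058353] [ 0.39304123 -0.4379644  -0.31774399]
reg [301  39] [350  93] ((561.1528930664062, -68.58807373046875), 15.9805326461792)
coil [306 180] [346 223] ((547.4257202148438, -156.0031280517578), (31.410728454589844, 28.171306610107422), 81.05570983886719)
coil top exp [array([326.2, 227.4]), array([326.2, 186.7])]
293 [(150, 181), (152, 181), (154, 180), (156, 146), (158, 31), (160, 28), (162, 160), (164, 168), (166, 166), (168, 191), (170, 209), (172, 209), (174, 209), (176, 209), (178, 209), (180, 209), (182, 209), (184, 209), (186, 209), (188, 209), (190, 209), (192, 209), (194, 209), (196, 209), (198, 209), (200, 208), (202, 209), (204, 209), (206, 195), (208, 28), (210, 158), (212, 179), (214, 180), (216, 182), (218, 182), (220, 182), (222, 182), (224, 182), (226, 183), (228, 183), (230, 183), (232, 183), (234, 183), (236, 183), (238, 183), (240, 182), (242, 182), (244, 182), (246, 182), (248, 182), (250, 182), (252, 182), (254, 182), (256, 182), (258, 181), (260, 181), (262, 183), (264, 137), (266, 136), (268, 136), (270, 135), (272, 1
[... 896 characters left out ...]
72, 144), (274, 143), (276, 143), (278, 142), (280, 142), (282, 142), (284, 141), (286, 142), (288, 142), (290, 142), (292, 143), (294, 143), (296, 142), (298, 142)
lip out/in, base bot, base top far, near top, lip near in/out [np.float64(156.5), np.float64(161.2), np.float64(163.5), np.float64(169.9), np.float64(210.0), np.float64(205.6), np.float64(209.8)]
292 [156, 157, 161, 162, 207, 208, 209, 210]
356 [156, 157, 161, 162, 207, 208, 209, 210]
175 [274, 284, 285, 288, 289, 290, 307, 308, 309, 311, 341, 342, 345, 346, 362, 363, 364, 365, 368, 369, 378]
190 [276, 287, 305, 306, 347, 348, 366, 367, 377]
200 [275, 285, 286, 289, 290, 291, 305, 306, 347, 348, 361, 362, 363, 364, 367, 368, 377]
```

Emit:
servo_tool(plan=[-0.001,0,0,0,0,0,0,-0.001,0,0.02,0,0,0,0,-0.001,0,0.05,0,0,0,0,-0.001,0,0.075,0,0,0,0,-0.001,0,0.088,0,0,0,0,-0.001,0,0.09,0,0,0,0,-0.001,0,0.09,0,0,0,0])

```text
t: 22.48
eef_pos: [547.6, -157.9, 141.5]
orientation: [[0.155, 0.988, 0.001], [0.988, -0.155, -0.0], [-0.0, 0.001, -1.0]]
ft_force: [0.2, 0.1, -0.2]
grip_width: -0.1
gripper_force: 0.0
```

Emit:
servo_tool(plan=[0,0,0.003,0,0,0,0,0,0,0.0055,0,0,0,0,0,0,0.008,0,0,0,0,0,0,0.0105,0,0,0,0,0,0,0.013,0,0,0,0,0,0,0.0155,0,0,0,0,0,0,0.018,0,0,0,0,0,0,0.02,0,0,0,0])

```text
t: 23.48
eef_pos: [548.3, -158.1, 122.7]
orientation: [[0.155, 0.988, 0.003], [0.988, -0.155, -0.001], [-0.001, 0.003, -1.0]]
ft_force: [-0.8, -0.0, 6.2]
grip_width: 0.2
gripper_force: 3.3
```

Emit:
servo_tool(plan=[0,0,0.0025,0,0,0,0,0,0,0.0045,0,0,0,0,0,0,0.006,0,0,0,0,0,0,0.007,0,0,0,0,0,0,0.007,0,0,0,0])

```text
t: 24.1
eef_pos: [548.4, -158.1, 115.6]
orientation: [[0.155, 0.988, 0.003], [0.988, -0.155, -0.001], [-0.001, 0.003, -1.0]]
ft_force: [-0.9, 0.0, 8.2]
grip_width: 0.2
gripper_force: 4.0
```

Emit:
servo_tool(plan=[0,0,0.001,0,0,0,0,0,0,0.002,0,0,0,0,0,0,0.002,0,0,0,0])

```text
t: 24.48
eef_pos: [548.5, -158.2, 114.5]
orientation: [[0.155, 0.988, 0.003], [0.988, -0.155, -0.001], [-0.001, 0.003, -1.0]]
ft_force: [-4.5, 1.7, 14.2]
grip_width: 0.1
gripper_force: 6.8
```

Emit:
servo_tool(plan=[0,0,0,0,0,0,0,0,0,0,0,0,0,0,0,0,0,0,0,0,0,0,0,0,0,0,0,0,0,0,0,0,0,0,0,0,0,0,0,0,0,0,0,0,0,0,0,0,0,0,0,0,0,0,0,0])

```text
t: 25.48
eef_pos: [548.5, -158.2, 114.5]
orientation: [[0.155, 0.988, 0.003], [0.988, -0.155, -0.001], [-0.001, 0.003, -1.0]]
ft_force: [-3.8, 1.2, 14.4]
grip_width: -0.0
gripper_force: 6.8
```

Emit:
servo_tool(plan=[0,0,0,0,0,0,0,0,0,0,0,0,0,0,0,0,0,0,0,0,0,0,0,0,0,0,0,0,0,0,0,0,0,0,0,0,0,0,0,0,0,0,0,0,0,0,0,0,0,0,0,0,0,0,0,0])

```text
t: 26.48
eef_pos: [548.5, -158.2, 114.5]
orientation: [[0.155, 0.988, 0.003], [0.988, -0.155, -0.001], [-0.001, 0.003, -1.0]]
ft_force: [-3.8, 0.9, 14.2]
grip_width: 0.4
gripper_force: 6.8
```

Emit:
servo_tool(plan=[0,0,0,0,0,0,0,0,0,0,0,0,0,0,0,0,0,0,0,0,0,0,0,0,0,0,0,0])

```text
t: 26.98
eef_pos: [548.5, -158.2, 114.5]
orientation: [[0.155, 0.988, 0.003], [0.988, -0.155, -0.001], [-0.001, 0.003, -1.0]]
ft_force: [-4.3, 2.6, 14.2]
grip_width: -0.2
gripper_force: 6.8
```

Now I'll rise slowly. If the catch holds, the contact force should vanish after about 4 mm.

Emit:
servo_tool(plan=[0,0,-0.002,0,0,0,0,0,0,-0.004,0,0,0,0,0,0,-0.006,0,0,0,0,0,0,-0.008,0,0,0,0,0,0,-0.008,0,0,0,0])

```text
t: 27.6
eef_pos: [547.2, -157.7, 119.8]
orientation: [[0.155, 0.988, -0.0], [0.988, -0.155, 0.0], [0.0, -0.0, -1.0]]
ft_force: [0.0, 0.2, -0.3]
grip_width: 0.3
gripper_force: 0.0
```

Emit:
servo_tool(plan=[0,0,-0.03,0,0,0,0,0,0,-0.07,0,0,0,0,0,0,-0.11,0,0,0,0.6,0,0,-0.11,0,0,0,0.6,0,0,-0.11,0,0,0,0.6,0,0,-0.11,0,0,0,0.6])

```text
t: 28.35
eef_pos: [546.4, -157.4, 228.1]
orientation: [[0.155, 0.988, -0.003], [0.988, -0.155, 0.001], [0.001, -0.003, -1.0]]
ft_force: [0.1, -0.0, 0.5]
grip_width: 51.4
gripper_force: 0.0
```

```bash
python3 chk2.py w16 19.5 | grep -v "^[23]"
python3 - <<'E'
from h import *
g=pickle.load(open("w16.pkl","rb")); b=g["frame"].astype(int).max(2)
for v in (292,356): print(v,[(y,int(b[y,v])) for y in range(146,225) if abs(int(b[y,v])-int(b[y-1,v]))>25])
# driver in top/scene view
G=grab("scene","s5"); T=np.array([590.5,187.9,155]);f=G["frame"].astype(int)
print([proj(G,T+[0,0,z]).round(1) for z in (0,88,-80)])
x,y=map(int,proj(G,T+[0,0,40]))
for r in range(y-26,y+26,2): print(r,"".join("k" if c.max()<70 else "W" if c.min()>150 else "." for c in f[r,x-22:x+22]))
print(x-22)
E
```

```text
reg [305  40] [352  91] ((561.2723999023438, -68.57550811767578), 16.11883544921875)
coil [309 176] [348 217] ((547.456298828125, -156.69747924804688), (31.20108413696289, 28.50415802001953), 81.11128234863281)
coil top exp [array([328.4, 220.5]), array([328.4, 181.4])]
lip out/in, base bot, base top far, near top, lip near in/out [np.float64(153.3), np.float64(157.8), np.float64(160.1), np.float64(166.0), np.float64(204.8), np.float64(200.8), np.float64(205.0)]
292 [(154, 85), (155, 29), (158, 123), (159, 164), (174, 163), (175, 194), (189, 125), (190, 70), (194, 17), (204, 74), (205, 152), (206, 183)]
356 [(153, 150), (154, 25), (158, 112), (159, 155), (202, 156), (203, 60), (204, 26), (205, 143), (206, 185)]
[array([394.4, 242.4]), array([399.3, 212.7]), array([390.4, 266.6])]
203 ............................................
205 ............................................
207 ............................................
209 ............................................
211 ........................kkk.................
213 ......................kkkkkkkkk.............
215 ...........
[... 268 characters left out ...]
..........
227 ..................kk.kkkkk..kk..............
229 ..................kk.kkkkk.kkk..............
231 ..................kk.kkkk..kk...............
233 ..................k.kkkkk..kk...............
235 .................kk.kkkkk.kkk...............
237 .................kk.kkkk..kk........WW......
239 .................k..kkkk..kk........WW......
241 ................kk.kkkkk.kkk................
243 W...............kkkkkkkk.kk.................
245 ..................kkkkkkkk..................
247 ............................................
249 ............................................
251 ............................................
253 ............................................
374
```

```bash
python3 -c "
from workcell import robot
print(robot.sign_off())"
```

```text
the job is handed in; nothing more can be done
None
```

I handed the job in at about 28 s: the nut driver hangs in the free fork, the valve and regulator sit in their nests, and the platform stayed down after I let go. The hand-in gave no verdict.

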